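# Load the capped tubes into the tube rotator's clips

## Task

Load the tube rotator for mixing: take the four capped tubes from the bench one after another and snap each down into a spring-clip station of its own size, the two thick tubes into the two wide stations and the two thin ones into the two narrow stations, each pressed fully home in both clips with the straight part of its barrel centred on them, and all four caps on the robot's side of the bar. Leave the uncapped tube and the marker pen lying where they are.

Things in the scene. Friction and masses are not known exactly. Their poses are not given: they have to be found in the camera images.
- tube50_a: Thick capped 50 ml tube lying on the bench: off-white, barrel 29 mm across and straight for 82 mm, blue cap 34.6 mm across and 16 mm long, tapered tip 17 mm long; 115 mm overall, about 50 g. Origin on the axis at the middle of the straight barrel, 16 mm above the bench as it lies; +x along the axis to the cap (cap starts at +41 mm, taper at -41 mm). Cap end tipped up 0.03 rad.
- tube50_b: Thick capped 50 ml tube lying on the bench: off-white, barrel 29 mm across and straight for 82 mm, blue cap 34.6 mm across and 16 mm long, tapered tip 17 mm long; 115 mm overall, about 50 g. Origin on the axis at the middle of the straight barrel, 16 mm above the bench as it lies; +x along the axis to the cap (cap starts at +41 mm, taper at -41 mm). Cap end tipped up 0.03 rad.
- tube15_a: Thin capped 15 ml tube lying on the bench: off-white, barrel 17 mm across and straight for 82 mm, blue cap 22 mm across and 14 mm long, tapered tip 23 mm long; 119 mm overall, about 20 g. Origin on the axis at the middle of the straight barrel, 10 mm above the bench as it lies; +x along the axis to the cap (cap starts at +41 mm, taper at -41 mm). Cap end tipped up 0.03 rad.
- tube15_b: Thin capped 15 ml tube lying on the bench: off-white, barrel 17 mm across and straight for 82 mm, blue cap 22 mm across and 14 mm long, tapered tip 23 mm long; 119 mm overall, about 20 g. Origin on the axis at the middle of the straight barrel, 10 mm above the bench as it lies; +x along the axis to the cap (cap starts at +41 mm, taper at -41 mm). Cap end tipped up 0.03 rad.
- clip_wide_a: Wide station: grey plate, 68 (x) by 58 mm, with two black spring clips 11 mm wide, at x = 7 and 61 mm; barrel free for fingers between, down to the plate. Origin: middle of the plate's front (robot-side) edge, upper face; x away from the robot, z up. Seated tube: axis along x, 24 mm above the plate, barrel's middle at x = 34. Lips 37 mm apart at the top (43 mm up).
- clip_wide_b: The other wide station, same as clip_wide_a. The rotator has a white motor housing at its left and a level, fixed bar carrying the four stations in a row, 70 mm apart, plates 105 mm above the bench. Throat of these clips is 4 mm tighter than the 29 mm tube, about 32 mm above the plate; pushing the tube straight down with 5 to 10 N springs the jaws aside and it snaps in, onto a rigid seat.
- clip_thin_a: Narrow station: grey plate, 68 (x) by 58 mm, with two black spring clips 11 mm wide, at x = 7 and 61 mm; barrel free for fingers between, down to the plate. Origin: middle of the plate's front (robot-side) edge, upper face; x away from the robot, z up. Seated tube: axis along x, 24 mm above the plate, barrel's middle at x = 34. Lips 25 mm apart at the top (42 mm up).
- clip_thin_b: The other narrow station, same as clip_thin_a. The rotator has a white motor housing at its left and a level, fixed bar carrying the four stations in a row, 70 mm apart, plates 105 mm above the bench. Throat of these clips is 4 mm tighter than the 17 mm tube, about 32 mm above the plate; pushing the tube straight down with 5 to 10 N springs the jaws aside and it snaps in, onto a rigid seat.
- open_tube: An empty 50 ml tube without a cap, lying on the bench, off-white, 29 mm in diameter, 110 mm long, its threaded mouth open. Origin on its axis at mid-length, +x to the mouth. To be left alone.
- marker: A marker pen lying on the bench, grey with a black cap, 17 to 19 mm in diameter, 124 mm long. Origin on its axis at mid-length, +x to the capped end. To be left alone.
There are look-alikes about, which are no part of the job. Leave any yellow look-alike of the tube15_b alone.

How it is judged:
By the outcome, as a careful person would: the job done as asked, in the order asked, and still so for the second after the job is handed in, with the robot touching nothing.
It also fails if it takes over 112 s, if anything falls off the work surface, if the arm or the gripper's body presses on something with over 40 N, if the wrist force passes 120 N, or if a joint passes its speed limit or range.

## Robot

A 6-joint arm with a two-finger parallel gripper is mounted at the origin on the work surface. World frame = base frame: x ahead of the robot, y to its left, z up, the work surface at z = 0. Lengths are in m, angles in rad, forces in N, time in s.
With the tool pointing down it reaches from about 0.425 to 0.95 m from the base axis. Payload 3.5 kg.
Tool frame: the origin (TCP) lies midway between the tips of the shut fingers; the grasp point (between the pads) lies 19 mm behind it; z points along the fingers, y is the line along which they close (so a half turn about z gives the same grasp; the last joint's range is limited). The gripper opens to 85 mm and grips with 20 to 120 N. Pads are 22 mm wide; open, the fingers measure 114 mm over their backs; the gripper's body (76 mm by 85 mm) begins 54 mm behind the grasp point. The pads swing forward as they close: fully open they stand 13 mm farther back than shut.
Start: joints at [-1.257, 0.286, 1.577, -0, 1.279, -0.15], TCP at [0.302, -0.604, 0.231] pointing down, gripper open.
Joint ranges: [-2.77, 2.77], [-0.9, 2.22], [0.21, 2.48], [-1.53, 4.67], [0.24, 2.81], [-2.84, 2.84]. Speed limits (rad/s): [2.79, 2.79, 3.14, 3.14, 3.14, 3.14].

## Interface

Orientations are given as a unit quaternion [x, y, z, w].
In Python, from plant import * gives the robot as it stands.
- The arm moves only by the tool move_arm, never from a script. Its argument "moves" is a list of rows, each a list of 3 entries, a list of its own where there are three numbers: the opening, from 0 (shut) to 1 (fully open), then the shift along the tool's x, y, z in m, then the turn, a rotation vector about the tool's x, y, z in rad. A call has exactly 10 rows; each row shifts and turns the commanded pose from where the row before left it, along the tool's axes as they then stand; what a row does not reach is not made up. A row lasts 1/12 s, in which the tool goes at most 41.7 mm and 7.16 degrees, less where a joint would pass 70% of its speed; a pose out of reach is approached as far as the arm can. A call is refused whole if a number of a shift passes 0.0417 or a number of a turn 0.125, either way. A call with a gripper value outside its range is refused whole. The fingers move at their own pace and stop on an object; "grip_force" is the grip in N (left out, the last holds). Time passes only in rows, so rows that do not move let the fingers close, or fill a call up. It gives the time, the measured TCP pose, the force, the opening and the grip force at its end, in the units of the state.
- get_state(): the state, without advancing time (a new reading comes with each control period).
- read_camera(name): name is "side" or "top" or "wrist"; returns the picture (420x560x3 uint8, red, green, blue); there is no depth.
- camera_params(name): a dict with "fx", "fy", "cx", "cy" (pixels), "k1" (the pictures are not rectified: a ray, as slopes to the right and down, at radius r is drawn at 1 + k1 r^2 times it, then the intrinsics apply), "rvec" (rotation vector, rad) and "tvec" (3), from world to camera coordinates, as OpenCV has them; the wrist camera has in their place "tool_from_camera" (4x4, takes a point from camera to tool coordinates, whose origin is the TCP and whose axes are the flange's). Camera axes: x right, y down, z forward; pixel columns grow to the right and rows downward; lengths in m; the calibration is good to about 2 mm. A picture is of the moment at which its call begins: read the wrist's pose just before it. camera_params takes no time and is no camera call.
- sign_off(): hands the job in; it is judged then, once.
The state is a dict: "time": time; "qpos": joint angles; "dq": joint speeds; "joint_efforts": joint torques, N m; "eef_pos": TCP position; "tcp_rot": TCP orientation; "contact_force": force on the tool from outside, world axes, zero at the start; "wrist_torque": the same for the moment, N m; "opening": opening from 0.0 (shut) to 1.0 (fully open); "finger_force": force on a finger pad.
Only numpy, scipy, OpenCV 4.12 (cv2) and the standard library are available. Lean on these libraries where they do the work, as an engineer would, in place of code of your own. Each camera call takes 0.05 s, during which the arm holds its last target. There are 200 camera calls.

## Working session

There is one attempt and no reset: what is moved stays moved. The work goes in short steps, Python scripts to look and compute and a tool call to move; the robot and the scene stay as the last step left them, time stands still between calls to the robot, and variables do not carry over. Pictures are saved under pics/ and viewed, at most 14 in all, crops included, and the job is handed in when it is done.

Besides the shell and the picture viewer there is one more tool, called after "Call:" as name(argument=value, ...), one argument or row to a line, values as JSON. move_arm: Moves the arm, as the interface text tells. Its arguments: {"type":"object","properties":{"moves":{"type":"array"},"grip_force":{"type":"number"}},"required":["moves"]}

```bash
mkdir -p pics; ls
python3 - <<'E'
from plant import *
import cv2
print(get_state())
for n in ("top","side"):
    im=read_camera(n); cv2.imwrite(f"pics/{n}0.png",cv2.resize(im[:,:,::-1],(800,600),interpolation=cv2.INTER_CUBIC)); cv2.imwrite(f"raw_{n}0.png",im[:,:,::-1])
    print(n,camera_params(n))
print(camera_params("wrist"))
E
```

```text
pics
{'time': 0.0, 'qpos': array([-1.25698923e+00,  2.87198128e-01,  1.57815270e+00,  1.12767677e-06,
        1.27861575e+00, -1.49990761e-01]), 'dq': array([ 0.00065718, -0.0008258 ,  0.00180579, -0.00082943,  0.00094907,
       -0.00259561]), 'joint_efforts': array([-3.69330692e-04, -4.05986738e+01, -2.92624390e+01, -2.32682041e-04,
        5.69376047e-03, -1.14313917e-05]), 'eef_pos': array([ 0.30178905, -0.60305095,  0.2299387 ]), 'tcp_rot': array([ 9.73231079e-01,  2.29825714e-01, -9.65750022e-05, -1.18302348e-03]), 'contact_force': array([ 0.94355388,  0.44491858, -0.20281068]), 'wrist_torque': array([0.00980597, 0.04167782, 0.01015598]), 'finger_force': 0.0, 'opening': 0.9983673443185704}
top {'fx': 443.81789186726076, 'fy': 443.81789186726076, 'cx': 284.4359059143087, 'cy': 200.64869004761397, 'k1': -0.0668363069645892, 'rvec': array([ 2.00479187, -2.22140597,  0.22854087]), 'tvec': array([-0.03849935,  0.53064793,  1.10880925])}
side {'fx': 381.42452480360816, 'fy': 381.42452480360816, 'cx': 274.80998703704665, 'cy': 207.15043666512574, 'k1': -0.10082976160475446, 'rvec': array([ 2.08219118, -0.76361577,  0.39654581]), 'tvec': array([-0.44463819,  0.22496357,  0.80686932])}
{'fx': 361.104424164701, 'fy': 361.104424164701, 'cx': 290.14480730454875, 'cy': 215.57780300426998, 'k1': 0.030391742321845952, 'tool_from_camera': array([[-7.05257420e-04, -9.55050229e-01, -2.96443187e-01,
         7.73661303e-02],
       [ 9.99999452e-01, -9.02736211e-04,  5.29279804e-04,
         6.11613211e-05],
       [-7.73098797e-04, -2.96442651e-01,  9.55050343e-01,
        -1.42453291e-01],
       [ 0.00000000e+00,  0.00000000e+00,  0.00000000e+00,
         1.00000000e+00]])}
```

View pics/top0.png

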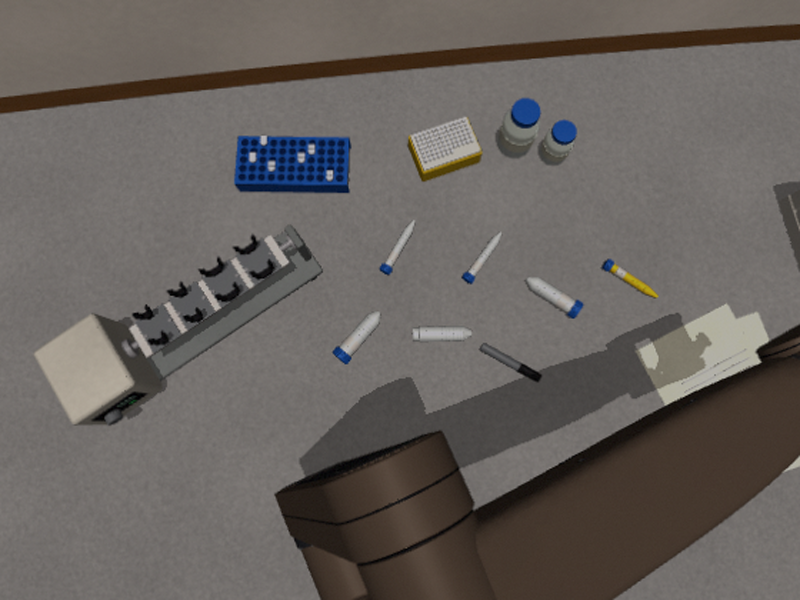

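View pics/side0.png

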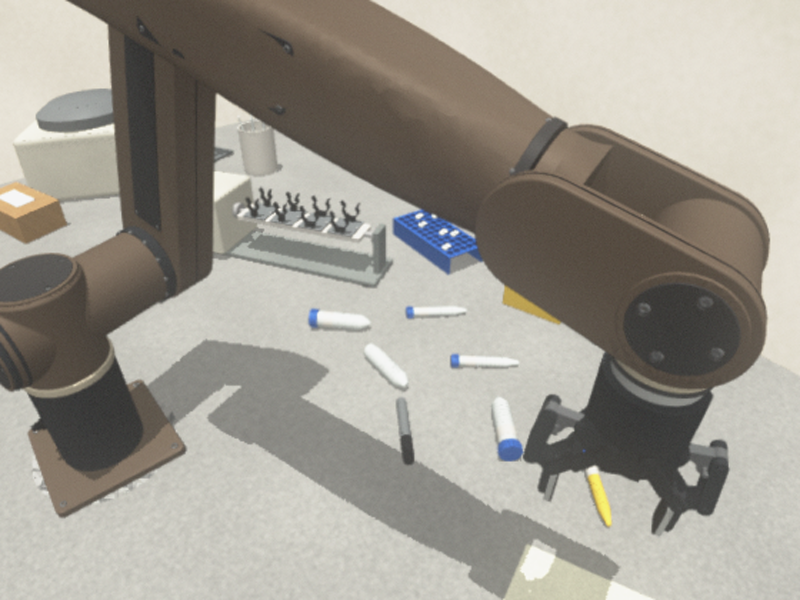

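```bash
cat > h.py <<'E'
import numpy as np, cv2
from scipy.spatial.transform import Rotation as R
from plant import *
def cam(name, st=None):
    c=camera_params(name); K=np.array([[c['fx'],0,c['cx']],[0,c['fy'],c['cy']],[0,0,1.]]); D=np.array([c['k1'],0,0,0,0.])
    if name=='wrist':
        T=np.eye(4); T[:3,:3]=R.from_quat(st['tcp_rot']).as_matrix(); T[:3,3]=st['eef_pos']
        W=T@c['tool_from_camera']; Rw=W[:3,:3]; o=W[:3,3]
    else:
        Rw=cv2.Rodrigues(c['rvec'])[0].T; o=-Rw@c['tvec']
    return K,D,Rw,o
def rays(C,px):
    K,D,Rw,o=C
    u=cv2.undistortPoints(np.array(px,float).reshape(-1,1,2),K,D)[:,0]
    d=np.c_[u,np.ones(len(u))]@Rw.T
    return o,d/np.linalg.norm(d,axis=1)[:,None]
def onz(C,px,z):
    o,d=rays(C,px); return o+d*((z-o[2])/d[:,2])[:,None]
def tri(C1,p1,C2,p2):
    o1,d1=rays(C1,p1);o2,d2=rays(C2,p2);out=[]
    for a,b in zip(d1,d2):
        t=np.linalg.lstsq(np.c_[a,-b],o2-o1,rcond=None)[0]
        A=o1+a*t[0];B=o2+b*t[1];out.append(np.r_[(A+B)/2,np.linalg.norm(A-B)])
    return np.array(out)
def proj(C,P):
    K,D,Rw,o=C
    return cv2.projectPoints(np.array(P,float).reshape(-1,1,3),cv2.Rodrigues(Rw.T)[0],-Rw.T@o,K,D)[0][:,0]
def blue(im): # bgr
    h=cv2.cvtColor(im,cv2.COLOR_BGR2HSV); return cv2.inRange(h,(100,120,50),(130,255,255))
def white(im,v=150,s=60):
    h=cv2.cvtColor(im,cv2.COLOR_BGR2HSV); return cv2.inRange(h,(0,0,v),(180,s,255))
def blobs(m,amin=15):
    n,l,s,c=cv2.connectedComponentsWithStats(m); return [(c[i],s[i][4],l==i) for i in range(1,n) if s[i][4]>=amin]
E
python3 - <<'E'
from h import *
np.set_printoptions(precision=4,suppress=True)
T=cam('top');S=cam('side')
a=cv2.imread('raw_top0.png');b=cv2.imread('raw_side0.png')
k=1.4286
seedT={'A50':((344,353),(361,333)),'B50':((575,308),(552,295)),'t1':((387,268),(401,245)),'t2':((468,277),(485,257))}
seedS={'A50':((314,318),(342,321)),'B50':((510,447),(503,418)),'t1':((410,311),(438,311)),'t2':((455,360),(490,362))}
def near(B,p):
    return min(B,key=lambda q:np.hypot(*(q[0]-np.array(p)/k)))
BT,WT=blobs(blue(a)),blobs(white(a)); BS,WS=blobs(blue(b)),blobs(white(b,185,30))
for n in seedT:
    q=[near(BT,seedT[n][0]),near(WT,seedT[n][1]),near(BS,seedS[n][0]),near(WS,seedS[n][1])]
    print(n,[ (x[0].round(1),x[1]) for x in q])
    r=tri(T,[q[0][0],q[1][0]],S,[q[2][0],q[3][0]]); print(r)
# clips
cl=np.array([[157,338],[143,312],[192,316],[177,290],[228,292],[210,267],[262,270],[245,244]])/k
print(onz(T,cl,.14))
cv2.imwrite('pics/rot.png',cv2.resize(a[150:310,20:240],(800,582),interpolation=cv2.INTER_CUBIC))
E
```

```text
A50 [(array([238.9, 248.4]), np.int32(80)), (array([252.1, 233. ]), np.int32(223)), (array([218.7, 221.1]), np.int32(37)), (array([253. , 191.6]), np.int32(76))]
[[ 0.4157  0.0402  0.0163  0.0003]
 [ 0.4605 -0.0186  0.1189  0.0521]]
B50 [(array([402.4, 216.3]), np.int32(71)), (array([386.1, 204.8]), np.int32(210)), (array([357.1, 314. ]), np.int32(166)), (array([392.1, 304.5]), np.int32(72))]
[[ 0.4589 -0.4089  0.0127  0.0049]
 [ 0.5278 -0.4073 -0.0192  0.0828]]
t1 [(array([269.8, 188. ]), np.int32(44)), (array([279.6, 170.7]), np.int32(125)), (array([286.5, 217.4]), np.int32(19)), (array([312.1, 172.1]), np.int32(19))]
[[ 0.5748 -0.0581  0.0081  0.0034]
 [ 0.5939 -0.1     0.1615  0.0432]]
t2 [(array([327.6, 194. ]), np.int32(43)), (array([339.4, 177.7]), np.int32(124)), (array([318.1, 251.4]), np.int32(27)), (array([385.5, 199.3]), np.int32(75885))]
[[ 0.542  -0.2142  0.0067  0.0034]
 [ 0.5869 -0.2764  0.1683  0.1281]]
[[0.4611 0.3374 0.14  ]
 [0.5082 0.3607 0.14  ]
 [0.4928 0.2762 0.14  ]
 [0.5406 0.3007 0.14  ]
 [0.5281 0.2127 0.14  ]
 [0.5752 0.242  0.14  ]
 [0.5606 0.1524 0.14  ]
 [0.6099 0.1795 0.14  ]]
```

View pics/rot.png

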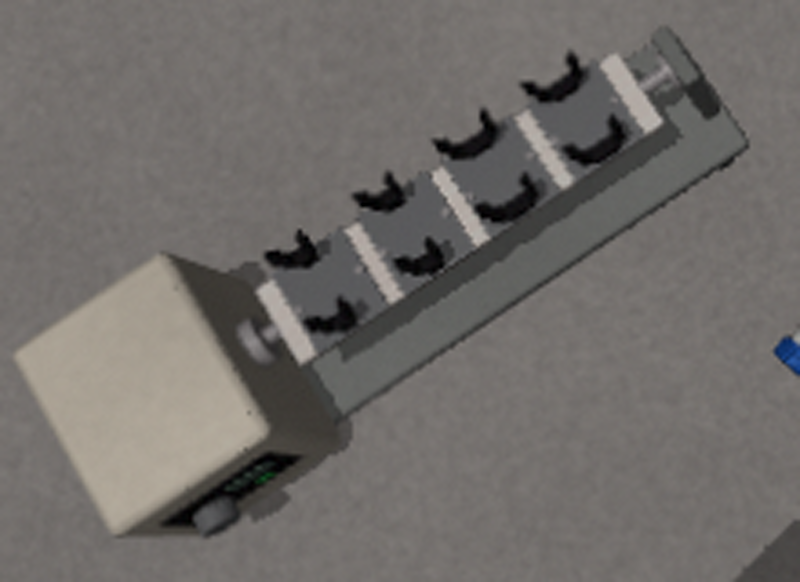

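```bash
cat >> h.py <<'E'
def tubepose(C,im,cappx,barpx,z,vw=150,zc=None,zend=0):
    """returns cap centroid, white centroid xy, tip-dir yaw from the mask's main axis on plane z"""
    near=lambda B,p:min(B,key=lambda q:np.hypot(*(q[0]-np.array(p))))
    b=near(blobs(blue(im)),cappx); m=white(im,vw)
    w=[q for q in blobs(m) if q[1]>60]; w=near(w,barpx)
    yx=np.argwhere(w[2])[:,::-1]; P=onz(C,yx,z)[:,:2]; c=onz(C,[b[0]],z)[0,:2]
    v=np.linalg.svd(P-P.mean(0),full_matrices=False)[2][0]; v*=np.sign(v@(P.mean(0)-c))
    s=(P-P.mean(0))@v; n=(P-P.mean(0))@[-v[1],v[0]]; Q=onz(C,np.argwhere(b[2])[:,::-1],z)[:,:2]; sq=(Q-P.mean(0))@v
    return dict(cap=c,wc=P.mean(0),yaw=np.arctan2(v[1],v[0]),smin=s.min(),smax=s.max(),capmin=sq.min(),capmax=sq.max(),wid=np.ptp(n[abs(s)<.03]),cap_off=float((c-P.mean(0))@[-v[1],v[0]]))
def goto(st,pos,yaw):
    """total shift in tool axes (start frame) and turn about tool z to reach pos, yaw of tool x, pointing down"""
    r=R.from_quat(st['tcp_rot']); t=R.from_euler('z',yaw)*R.from_euler('x',np.pi)
    return r.inv().apply(np.array(pos)-st['eef_pos']),(r.inv()*t).as_rotvec()
E
python3 - <<'E'
from h import *
np.set_printoptions(precision=4,suppress=True)
T=cam('top'); a=cv2.imread('raw_top0.png');k=1.4286
for n,(c,b,z) in {'A50':((344,353),(361,333),.016),'B50':((575,308),(552,295),.016),'t1':((387,268),(401,245),.010),'t2':((468,277),(485,257),.01)}.items():
    p=tubepose(T,a,np.array(c)/k,np.array(b)/k,z); print(n,p)
st=get_state()
print(R.from_quat(st['tcp_rot']).as_euler('zyx'))
for tgt in ([.50,.14,.33],[.45,.22,.33]): print(goto(st,tgt,.49))
print(proj(T,[[.5,.25,.105]]))
E
```

```text
A50 {'cap': array([0.4156, 0.0403]), 'wc': array([0.4532, 0.0018]), 'yaw': np.float64(-0.8224801229806189), 'smin': np.float64(-0.04363846676457286), 'smax': np.float64(0.05102025632503553), 'capmin': np.float64(-0.061846595497370704), 'capmax': np.float64(-0.04581816078309119), 'wid': np.float64(0.019223528958493108), 'cap_off': -0.0013004480146496245}
B50 {'cap': array([ 0.4564, -0.4062]), 'wc': array([ 0.4924, -0.3667]), 'yaw': np.float64(0.8790796006020476), 'smin': np.float64(-0.04554098331937348), 'smax': np.float64(0.05074500127786308), 'capmin': np.float64(-0.06111465278762755), 'capmax': np.float64(-0.04490423093659907), 'wid': np.float64(0.018764164661842102), 'cap_off': 0.0024368005148318918}
t1 {'cap': array([ 0.5728, -0.0571]), 'wc': array([ 0.6191, -0.0889]), 'yaw': np.float64(-0.6233144079564702), 'smin': np.float64(-0.046150898005436945), 'smax': np.float64(0.054714869160562056), 'capmin': np.float64(-0.06457919985489155), 'capmax': np.float64(-0.04830715311342466), 'wid': np.float64(0.01099530930738944), 'cap_off': -0.0011779383754172597}
t2 {'cap': array([ 0.5398, -0.2127]), 'wc': array([ 0.5824, -0.2509]), 'yaw': np.float64(-0.7283505565478987), 'smin': np.float64(-0.04637969247382873), 'smax': np.float64(0.05204233086239546), 'capmin': np.float64(-0.0650341949895722), 'capmax': np.float64(-0.049399164943592644), 'wid': np.float64(0.01088418665775896), 'cap_off': 0.0001150783226753875}
[-0.4638 -0.0006 -3.1396]
(array([ 0.5097, -0.5762, -0.0985]), array([-0.0021, -0.0004, -0.0262]))
(array([ 0.5008, -0.6701, -0.0983]), array([-0.0021, -0.0004, -0.0262]))
[[149.2357 219.5822]]
```

Call:
move_arm(
  moves=[
    [1, [0.034, -0.017, -0.007], [0, 0, 0]],
    [1, [0.034, -0.017, -0.007], [0, 0, 0]],
    [1, [0.034, -0.017, -0.007], [0, 0, 0]],
    [1, [0.034, -0.017, -0.007], [0, 0, 0]],
    [1, [0.034, -0.017, -0.007], [0, 0, 0]],
    [1, [0.034, -0.017, -0.007], [0, 0, 0]],
    [1, [0.034, -0.017, -0.007], [0, 0, 0]],
    [1, [0.034, -0.017, -0.007], [0, 0, 0]],
    [1, [0.034, -0.017, -0.007], [0, 0, 0]],
    [1, [0.034, -0.017, -0.007], [0, 0, 0]],
  ],
  grip_force=70,
)

```text
time: 0.93
eef_pos: [0.5306, -0.2976, 0.3011]
tcp_rot: [0.973, 0.23, -0.0, -0.0]
contact_force: [-0.5, -1.6, 0.3]
opening: 0.999
finger_force: 0.0
```

```bash
cat >> h.py <<'E'
import pickle
def snap(n):
    st=get_state(); im=read_camera('wrist')[:,:,::-1].copy(); pickle.dump((st,im),open(f'w_{n}.pkl','wb')); return st,im
def load(n):
    st,im=pickle.load(open(f'w_{n}.pkl','rb')); return st,im,cam('wrist',st)
E
python3 - <<'E'
from h import *
np.set_printoptions(precision=4,suppress=True)
st,im=snap('a'); cv2.imwrite('pics/wa.png',im); print(st['eef_pos'],st['qpos'],st['dq'],st['time'])
C=cam('wrist',st)
print(proj(C,[[.4924,-.3667,.016],[.4564,-.4062,.016],[.5824,-.2509,.01],[.5398,-.2127,.01]]))
print(goto(st,[.56,-.03,.30],.464), goto(st,[.56,.22,.30],.49))
E
```

```text
[ 0.5306 -0.2976  0.3011] [-0.6778  0.096   1.6693 -0.0001  1.3772  0.4292] [ 0.7609  0.0662 -0.2209 -0.0018  0.1486  0.7528] 0.9333
[[325.8803 222.9084]
 [339.7269 259.6579]
 [273.8057 112.3445]
 [228.5422 131.0583]]
(array([ 0.146 , -0.2262,  0.0013]), array([-0.0007,  0.0004, -0.0002])) (array([ 0.2578, -0.4498,  0.0014]), array([-0.0007,  0.0004, -0.0262]))
```

View pics/wa.png

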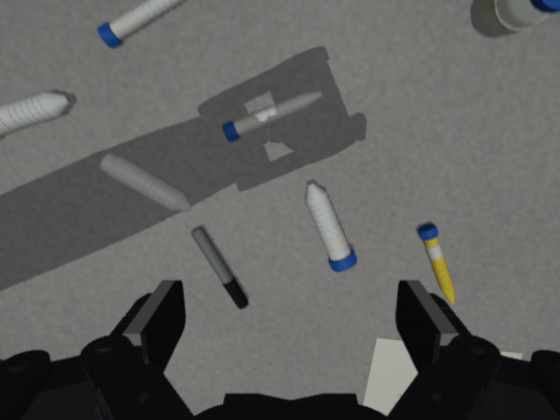

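Call:
move_arm(
  moves=[
    [1, [0.02, -0.035, 0], [0, 0, 0]],
    [1, [0.02, -0.035, 0], [0, 0, 0]],
    [1, [0.02, -0.035, 0], [0, 0, 0]],
    [1, [0.02, -0.035, 0], [0, 0, 0]],
    [1, [0.02, -0.035, 0], [0, 0, 0]],
    [1, [0.02, -0.035, 0], [0, 0, 0]],
    [1, [0.02, -0.035, 0], [0, 0, 0]],
    [1, [0, 0, 0], [0, 0, 0]],
    [1, [0, 0, 0], [0, 0, 0]],
    [1, [0, 0, 0], [0, 0, 0]],
  ],
)

```text
time: 1.82
eef_pos: [0.5454, -0.018, 0.3009]
tcp_rot: [0.973, 0.23, -0.0, 0.0]
contact_force: [0.0, 0.3, 0.0]
opening: 0.997
finger_force: 0.0
```

Run:
```python
from h import *
np.set_printoptions(precision=4,suppress=True)
st,im=snap('b'); cv2.imwrite('pics/wb.png',im); print(st['eef_pos'],st['time'])
print(goto(st,[.58,.20,.30],.49))
```

```text
[ 0.5454 -0.018   0.3009] 1.8167
(array([ 0.1285, -0.1794,  0.0008]), array([ 0.    ,  0.0008, -0.0255]))
```

View pics/wb.png

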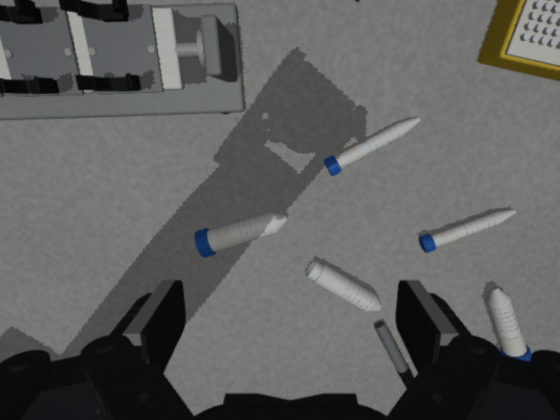

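Call:
move_arm(
  moves=[
    [1, [0.022, -0.03, 0], [0, 0, 0]],
    [1, [0.022, -0.03, 0], [0, 0, 0]],
    [1, [0.022, -0.03, 0], [0, 0, 0]],
    [1, [0.022, -0.03, 0], [0, 0, 0]],
    [1, [0.022, -0.03, 0], [0, 0, 0]],
    [1, [0.022, -0.03, 0], [0, 0, 0]],
    [1, [0, 0, 0], [0, 0, 0]],
    [1, [0, 0, 0], [0, 0, 0]],
    [1, [0, 0, 0], [0, 0, 0]],
    [1, [0, 0, 0], [0, 0, 0]],
  ],
)

```text
time: 2.7
eef_pos: [0.5835, 0.2002, 0.3011]
tcp_rot: [0.974, 0.229, -0.0, 0.0]
contact_force: [0.2, -0.3, -0.2]
opening: 1.001
finger_force: 0.0
```

Run:
```python
from h import *
st,im=snap('c'); cv2.imwrite('pics/wc.png',im); print(st['eef_pos'],st['time'])
```

```text
[0.58350651 0.20022986 0.30111424] 2.7
```

View pics/wc.png

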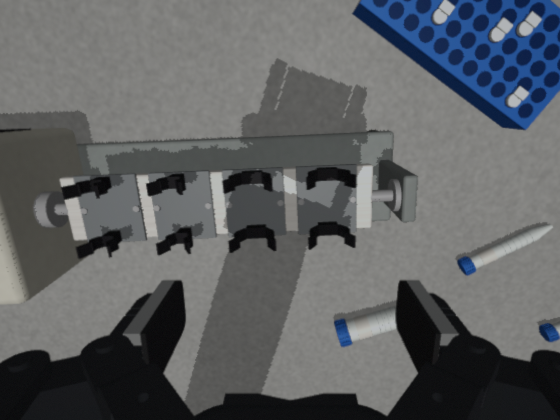

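Call:
move_arm(
  moves=[
    [1, [0.0, -0.03, 0], [0, 0, 0]],
    [1, [0.0, -0.03, 0], [0, 0, 0]],
    [1, [0.0, -0.03, 0], [0, 0, 0]],
    [1, [0, -0.03, 0], [0, 0, 0]],
    [1, [0, 0, 0], [0, 0, 0]],
    [1, [0, 0, 0], [0, 0, 0]],
    [1, [0, 0, 0], [0, 0, 0]],
    [1, [0, 0, 0], [0, 0, 0]],
    [1, [0, 0, 0], [0, 0, 0]],
    [1, [0, 0, 0], [0, 0, 0]],
  ],
)

```text
time: 3.58
eef_pos: [0.5301, 0.3085, 0.3013]
tcp_rot: [0.973, 0.229, -0.0, 0.0]
contact_force: [-0.1, -0.1, 0.8]
opening: 1.001
finger_force: 0.0
```

Run:
```python
from h import *
st,im=snap('d'); cv2.imwrite('pics/wd.png',im); print(st['eef_pos'],st['time'])
```

```text
[0.53007647 0.3084948  0.30130658] 3.5833
```

View pics/wd.png

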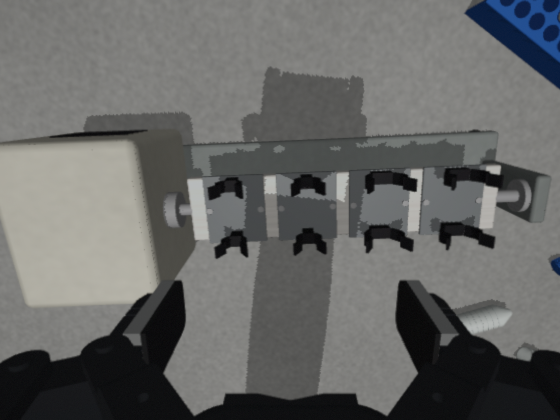

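Run:
```python
from h import *
from scipy.optimize import least_squares
np.set_printoptions(precision=4,suppress=True)
c_=[[(69,178),(80,243)],[(147,174),(152,240)],[(217,171),(222,238)],[(290,168),(292,233)],[(364,165),(365,228)]]
d_=[[(197,179),(202,242)],[(270,176),(272,240)],[(342,172),(343,237)],[(414,168),(415,233)],[(486,165),(488,229)]]
# subpixel refine: centroid of white mask columns around each strip
obs=[]
for n,L in (('c',c_),('d',d_)):
    st,im,C=load(n)
    obs.append((C,np.array(L,float)))
def model(p):
    x,y,z,yaw,xb,xf=p; e=np.array([np.cos(yaw),np.sin(yaw),0]); l=np.array([-np.sin(yaw),np.cos(yaw),0]); o=np.array([x,y,z])
    return np.array([[o+l*(140-70*i)/1000+e*xb, o+l*(140-70*i)/1000+e*xf] for i in range(5)])
def res(p): return np.concatenate([ (proj(C,model(np.r_[p[:5],0]).reshape(-1,3))-L.reshape(-1,2)).ravel() for C,L in obs])
s=least_squares(res,[.51,.25,.105,.49,.068],loss='soft_l1'); p=s.x
print(p,np.abs(s.fun).mean(),np.abs(s.fun).max())
yaw=p[3];e=np.array([np.cos(yaw),np.sin(yaw),0]);l=np.array([-np.sin(yaw),np.cos(yaw),0])
stn=[p[:3]+l*(105-70*i)/1000+e*p[4]/2 for i in range(4)]
print(np.array(stn)); np.save('stn.npy',np.array(stn)); np.save('styaw.npy',yaw)
# overlay of expected lips (y +-18.5 / 12.5, z .043) on view c,d and tri
for n in 'cd':
    st,im,C=load(n)
    for i,S in enumerate(stn):
        w,h=((.0125,.042),(.0185,.043))[i>1]
        for x in (-.027,.027):
            for sg in (-1,1):
                q=proj(C,S+e*x+l*sg*w+np.array([0,0,h]))[0]; cv2.circle(im,tuple(int(round(v)) for v in q),2,(0,0,255),-1)
    for q in proj(C,model(np.r_[p,0]).reshape(-1,3)): cv2.circle(im,tuple(int(round(v)) for v in q),2,(0,255,0),-1)
    cv2.imwrite(f'ov_{n}.png',im)
a=cv2.imread('ov_c.png')[140:270,50:430];b=cv2.imread('ov_d.png')[140:270,170:550]
cv2.imwrite('pics/ov.png',cv2.resize(np.vstack([a,b]),(800,547),interpolation=cv2.INTER_CUBIC))
# tubes from b (and B50 from a)
st,im,C=load('b')
for n,cp,bp,z in (('A50',(205,242),(245,230),.016),('t1',(333,166),(370,145),.010),('t2',(429,242),(468,228),.010)):
    print(n,tubepose(C,im,cp,bp,z,130))
st,im,C=load('a'); print('B50',tubepose(C,im,(343,260),(328,222),.016,130))
```

```text
[0.509  0.2382 0.1033 0.5088 0.0652] 1.2458724984555432 6.917649320245232
[[0.4864 0.3458 0.1033]
 [0.5205 0.2847 0.1033]
 [0.5546 0.2235 0.1033]
 [0.5887 0.1624 0.1033]]
A50 {'cap': array([0.4136, 0.0395]), 'wc': array([ 0.4745, -0.0303]), 'yaw': np.float64(-0.44530528034606115), 'smin': np.float64(-0.021668892141717057), 'smax': np.float64(0.019068994829156832), 'capmin': np.float64(-0.0976364436970442), 'capmax': np.float64(-0.06799817801049601), 'wid': np.float64(0.018759040433779264), 'cap_off': 0.0368302008085353}
t1 {'cap': array([ 0.5736, -0.0608]), 'wc': array([ 0.6202, -0.0942]), 'yaw': np.float64(-0.605060236817645), 'smin': np.float64(-0.04997158338189509), 'smax': np.float64(0.05536713578496406), 'capmin': np.float64(-0.06383865885641231), 'capmax': np.float64(-0.05050861889380211), 'wid': np.float64(0.014633826730225445), 'cap_off': 0.0008806332516366477}
t2 {'cap': array([ 0.5402, -0.2171]), 'wc': array([ 0.5818, -0.2559]), 'yaw': np.float64(-0.7085207811191958), 'smin': np.float64(-0.0481078765896172), 'smax': np.float64(0.05529594567082884), 'capmin': np.float64(-0.06489846655500982), 'capmax': np.float64(-0.04885032585141578), 'wid': np.float64(0.015013400532199433), 'cap_off': 0.0023740155044680022}
B50 {'cap': array([ 0.4549, -0.4128]), 'wc': array([ 0.492 , -0.3683]), 'yaw': np.float64(0.8659260645736028), 'smin': np.float64(-0.05126728711922122), 'smax': np.float64(0.054077997501943066), 'capmin': np.float64(-0.0675036611845116), 'capmax': np.float64(-0.045564233433651714), 'wid': np.float64(0.02415241267272615), 'cap_off': -0.0005983582709000665}
```

View pics/ov.png

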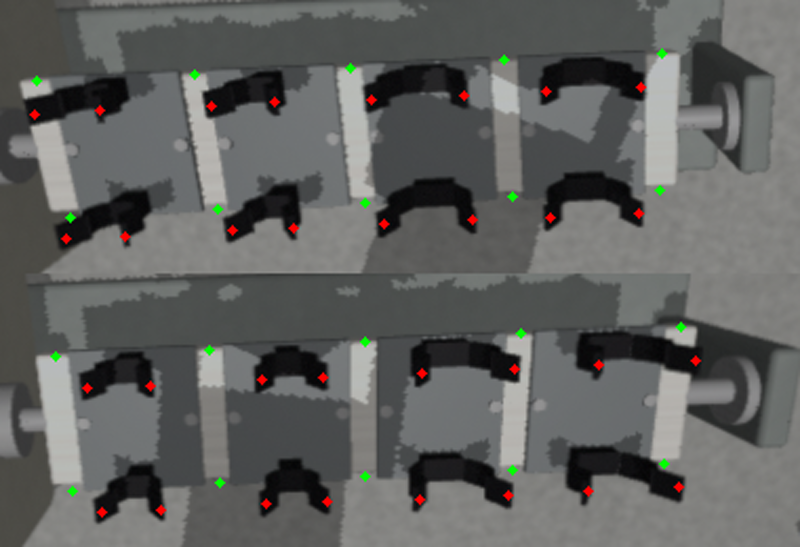

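```bash
cat > fit.py <<'E'
from h import *
from scipy.optimize import least_squares
np.set_printoptions(precision=4,suppress=True)
zc=np.array([[33,80],[61,208],[198,74],[216,205],[349,68],[366,200],[505,60],[508,193],[662,55],[661,188]])/2.105+[50,140]
zd=(np.array([[55,355],[66,485],[211,349],[215,479],[365,342],[364,473],[520,335],[513,469],[681,328],[667,462]])-[0,273.5])/2.105+[170,140]
lc=np.array([[62,243],[126,236],[231,236],[295,228],[384,228],[472,224],[550,220],[639,217]])/2.105+[50,140]
ld=(np.array([[101,515],[162,510],[266,507],[328,503],[419,503],[508,498],[586,494],[679,490]])-[0,273.5])/2.105+[170,140]
obs=[(load('c')[2],np.r_[zc,lc]),(load('d')[2],np.r_[zd,ld])]
def model(p):
    x,y,z,yaw,L,lx=p; e=np.array([np.cos(yaw),np.sin(yaw),0]); l=np.array([-np.sin(yaw),np.cos(yaw),0]); o=np.array([x,y,z]);P=[]
    for i in range(5): P+= [o+l*(.140-.07*i)+e*L,o+l*(.140-.07*i)]
    for i in range(4):
        w,h=((.0125,.042),(.0185,.043))[i>1]
        for s in (1,-1): P.append(o+l*(.105-.07*i+s*w)+e*lx+np.array([0,0,h]))
    return np.array(P)
def res(p): return np.concatenate([(proj(C,model(p))-L).ravel() for C,L in obs])
s=least_squares(res,[.51,.25,.105,.49,.068,.005],loss='soft_l1');p=s.x
r=np.abs(res(p)); print(p,r.mean(),r.max())
yaw=p[3];e=np.array([np.cos(yaw),np.sin(yaw),0]);l=np.array([-np.sin(yaw),np.cos(yaw),0])
stn=np.array([p[:3]+l*(.105-.07*i)+e*p[4]/2 for i in range(4)]);print(stn); np.save('stn.npy',stn); np.save('styaw.npy',yaw)
E
python3 fit.py
python3 - <<'E'
from h import *
np.set_printoptions(precision=4,suppress=True)
st,im,C=load('b'); near=lambda B,p:min(B,key=lambda q:np.hypot(*(q[0]-np.array(p))))
# tri of cap centroids between a and b for height: t2, B50 ; top/b for A50,t1
sa,ia,Ca=load('a'); T=cam('top'); it=cv2.imread('raw_top0.png');k=1.4286
g=lambda im,p:near(blobs(blue(im)),p)[0]
print('t2 a-b',tri(Ca,[g(ia,(231,130))],C,[g(im,(429,242))]))
for n,pt,pb in (('A50',(344,353),(205,242)),('t1',(387,268),(333,166)),('t2',(468,277),(429,242))):
    print(n,tri(T,[g(it,np.array(pt)/k)],C,[g(im,pb)]))
st=get_state();print(goto(st,[.53,-.03,.27],.464),goto(st,[.52,-.33,.2],.87))
E
```

```text
[0.5108 0.2392 0.1045 0.5034 0.0629 0.0026] 0.5685434797791845 2.4715662558860885
[[0.4877 0.3463 0.1045]
 [0.5214 0.285  0.1045]
 [0.5552 0.2237 0.1045]
 [0.589  0.1624 0.1045]]
t2 a-b [[ 0.5409 -0.2149  0.0141  0.0001]]
A50 [[0.4152 0.0397 0.0195 0.0006]]
t1 [[ 0.573  -0.0587  0.0131  0.0036]]
t2 [[ 0.54   -0.2132  0.0149  0.0031]]
(array([-0.151 ,  0.3032,  0.0313]), array([ 0.    ,  0.0001, -0.0017])) (array([-0.2938,  0.5672,  0.1013]), array([ 0.    ,  0.0001, -0.4077]))
```

```bash
cat >> h.py <<'E'
def plan(pos,yaw,g,st=None,tot=10,frm=None):
    """straight line + yaw to pose; prints rows (shift in tool axes), padded to 10. returns end"""
    st=st or get_state(); r=R.from_quat(st['tcp_rot']) if frm is None else R.from_euler('z',frm[1])*R.from_euler('x',np.pi)
    p=np.array(st['eef_pos'] if frm is None else frm[0]); pos=np.array(pos)
    rv=(r.inv()*R.from_euler('z',yaw)*R.from_euler('x',np.pi)).as_rotvec()
    n=int(max(np.ceil(np.linalg.norm(pos-p)/.04),np.ceil(np.linalg.norm(rv)/.12),1)); out=[]
    for i in range(n):
        out.append([g,[round(float(x),4) for x in r.inv().apply((pos-p)/n)],[round(float(x),3) for x in rv/n]]); r=r*R.from_rotvec(rv/n)
    print(n,'rows:',str(out).replace(' ',''))
E
python3 - <<'E'
from h import *
plan([.450,.004,.17],-.805,1)
E
```

```text
11 rows: [[1,[-0.0189,0.0215,0.0119],[0.0,0.0,0.115]],[1,[-0.0163,0.0236,0.0119],[0.0,0.0,0.115]],[1,[-0.0134,0.0253,0.0119],[0.0,0.0,0.115]],[1,[-0.0104,0.0267,0.0119],[0.0,0.0,0.115]],[1,[-0.0073,0.0277,0.0119],[0.0,0.0,0.115]],[1,[-0.0041,0.0283,0.0119],[0.0,0.0,0.115]],[1,[-0.0008,0.0286,0.0119],[0.0,0.0,0.115]],[1,[0.0025,0.0285,0.0119],[0.0,0.0,0.115]],[1,[0.0058,0.028,0.0119],[0.0,0.0,0.115]],[1,[0.009,0.0272,0.0119],[0.0,0.0,0.115]],[1,[0.012,0.026,0.0119],[0.0,0.0,0.115]]]
```

Call:
move_arm(
  moves=[
    [1, [-0.0189, 0.0215, 0.012], [0, 0, 0.115]],
    [1, [-0.0163, 0.0236, 0.012], [0, 0, 0.115]],
    [1, [-0.0134, 0.0253, 0.012], [0, 0, 0.115]],
    [1, [-0.0104, 0.0267, 0.012], [0, 0, 0.115]],
    [1, [-0.0073, 0.0277, 0.012], [0, 0, 0.115]],
    [1, [-0.0041, 0.0283, 0.012], [0, 0, 0.115]],
    [1, [-0.0008, 0.0286, 0.012], [0, 0, 0.115]],
    [1, [0.0025, 0.0285, 0.012], [0, 0, 0.115]],
    [1, [0.0058, 0.028, 0.012], [0, 0, 0.115]],
    [1, [0.009, 0.0272, 0.012], [0, 0, 0.115]],
  ],
)

```text
time: 4.47
eef_pos: [0.4571, 0.031, 0.181]
tcp_rot: [0.941, -0.339, 0.0, -0.0]
contact_force: [0.0, -1.7, -0.2]
opening: 0.998
finger_force: 0.0
```

Call:
move_arm(
  moves=[
    [1, [0.012, 0.026, 0.012], [0, 0, 0.115]],
    [1, [0, 0, 0], [0, 0, 0]],
    [1, [0, 0, 0], [0, 0, 0]],
    [1, [0, 0, 0], [0, 0, 0]],
    [1, [0, 0, 0], [0, 0, 0]],
    [1, [0, 0, 0], [0, 0, 0]],
    [1, [0, 0, 0], [0, 0, 0]],
    [1, [0, 0, 0], [0, 0, 0]],
    [1, [0, 0, 0], [0, 0, 0]],
    [1, [0, 0, 0], [0, 0, 0]],
  ],
)

```text
time: 5.3
eef_pos: [0.4504, 0.005, 0.1694]
tcp_rot: [0.921, -0.39, 0.0, -0.0]
contact_force: [-0.5, -0.4, 0.2]
opening: 1.002
finger_force: 0.0
```

```bash
cat >> h.py <<'E'
def look(n,z,R_,cap_guess,mid_guess):
    """wrist look at a tube: barrel middle and yaw; back-projects edges at axis height z"""
    st,im=snap(n); C=cam('wrist',st); print(st['eef_pos'],st['time'])
    p=tubepose(C,im,proj(C,[*cap_guess,z])[0],proj(C,[*mid_guess,z])[0],z,110); print(p)
    v=np.array([np.cos(p['yaw']),np.sin(p['yaw'])]); m=np.add(p['cap'],p['wc']*0)
    print('mid from cap',p['cap']+.049*v,'mid from junction',p['wc']+v*((p['smin']+p['capmax'])/2+.041),'from tip',p['wc']+v*(p['smax']-.041-(.017 if z>.013 else .023)))
    return st,im,C,p
E
python3 - <<'E'
from h import *
np.set_printoptions(precision=4,suppress=True)
st,im,C,p=look('A50',.016,.0145,(.4154,.04),(.450,.004)); cv2.imwrite('pics/wA50.png',im)
E
```

```text
[0.4504 0.005  0.1694] 5.3
{'cap': array([0.4131, 0.0403]), 'wc': array([ 0.4499, -0.0303]), 'yaw': np.float64(-2.556794073659099), 'smin': np.float64(-0.2536934905573318), 'smax': np.float64(0.2562525164274497), 'capmin': np.float64(-0.027707778868775523), 'capmax': np.float64(0.008999416705152205), 'wid': np.float64(0.36306546652498795), 'cap_off': -0.07916051034961015}
mid from cap [0.3723 0.0132] mid from junction [0.5177 0.0146] from tip [ 0.2845 -0.1398]
```

View pics/wA50.png

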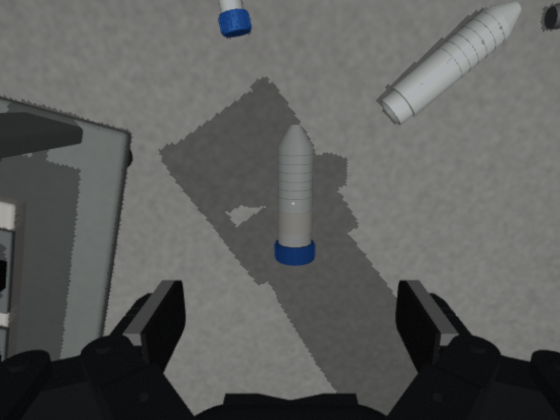

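Run:
```python
from h import *
np.set_printoptions(precision=4,suppress=True)
st,im,C=load('A50')
P=onz(C,[(296,126),(296,153),(295,242),(294.5,252)],.016);print(P)
Q=onz(C,[(295,242)],.031);print(Q)
v=P[0]-P[3];yaw=np.arctan2(v[1],v[0]);e=np.array([np.cos(yaw),np.sin(yaw),0]);print(yaw)
print('tip',P[0]-e*.058,'shoulder',P[1]-e*.041,'cap',P[3]+.049*e,'junc',P[2]+.041*e)
```

```text
[[ 0.4894 -0.0397  0.016 ]
 [ 0.4745 -0.0244  0.016 ]
 [ 0.421   0.0316  0.016 ]
 [ 0.4146  0.0387  0.016 ]]
[[0.4252 0.0275 0.031 ]]
-0.8085459230104558
tip [0.4494 0.0023 0.016 ] shoulder [0.4462 0.0052 0.016 ] cap [0.4485 0.0032 0.016 ] junc [0.4493 0.0019 0.016 ]
```

Call:
move_arm(
  moves=[
    [1, [0.0004, 0.0027, 0.03], [0, 0, 0.005]],
    [1, [0, 0, 0.035], [0, 0, 0]],
    [1, [0, 0, 0.035], [0, 0, 0]],
    [1, [0, 0, 0.035], [0, 0, 0]],
    [1, [0, 0, 0.03], [0, 0, 0]],
    [1, [0, 0, 0], [0, 0, 0]],
    [0.1, [0, 0, 0], [0, 0, 0]],
    [0.1, [0, 0, 0], [0, 0, 0]],
    [0.1, [0, 0, 0], [0, 0, 0]],
    [0.1, [0, 0, 0], [0, 0, 0]],
  ],
  grip_force=80,
)

```text
time: 6.18
eef_pos: [0.4508, 0.0021, 0.0068]
tcp_rot: [0.92, -0.392, 0.003, -0.0]
contact_force: [-0.5, -0.5, -0.1]
opening: 0.457
finger_force: 0.0
```

Call:
move_arm(
  moves=[
    [0.1, [0, 0, 0], [0, 0, 0]],
    [0.1, [0, 0, 0], [0, 0, 0]],
    [0.1, [0, 0, 0], [0, 0, 0]],
    [0.1, [0, 0, 0], [0, 0, 0]],
    [0.1, [0, 0, -0.02], [0, 0, 0]],
    [0.1, [0, 0, -0.035], [0, 0, 0]],
    [0.1, [0, 0, -0.04], [0, 0, 0]],
    [0.1, [0, 0, -0.04], [0, 0, 0]],
    [0.1, [0, 0, -0.04], [0, 0, 0]],
    [0.1, [0, 0, 0], [0, 0, 0]],
  ],
)

```text
time: 7.02
eef_pos: [0.454, 0.0016, 0.1897]
tcp_rot: [0.92, -0.392, 0.009, -0.002]
contact_force: [1.4, 0.4, 0.2]
opening: 0.303
finger_force: 79.4
```

Run:
```python
from h import *
st,im=snap('A50h'); cv2.imwrite('pics/A50h.png',im); print(st['finger_force'],st['opening'],st['eef_pos'])
s=np.load('stn.npy');y=float(np.load('styaw.npy'))
plan([*s[2][:2],.19],y,0.1)
```

```text
79.43288058042526 0.30252133539475473 [0.45403379 0.00155809 0.18973212]
11 rows: [[0.1,[-0.0081,-0.0207,-0.0003],[0.0,-0.001,-0.119]],[0.1,[-0.0055,-0.0215,-0.0003],[0.0,-0.001,-0.119]],[0.1,[-0.0029,-0.022,-0.0003],[0.0,-0.001,-0.119]],[0.1,[-0.0003,-0.0222,-0.0003],[0.0,-0.001,-0.119]],[0.1,[0.0023,-0.0221,-0.0003],[0.0,-0.001,-0.119]],[0.1,[0.0049,-0.0217,-0.0003],[0.0,-0.001,-0.119]],[0.1,[0.0075,-0.0209,-0.0003],[0.0,-0.001,-0.119]],[0.1,[0.0099,-0.0199,-0.0003],[0.0,-0.001,-0.119]],[0.1,[0.0122,-0.0186,-0.0003],[0.0,-0.001,-0.119]],[0.1,[0.0143,-0.017,-0.0003],[0.0,-0.001,-0.119]],[0.1,[0.0162,-0.0152,-0.0004],[0.0,-0.001,-0.119]]]
```

View pics/A50h.png

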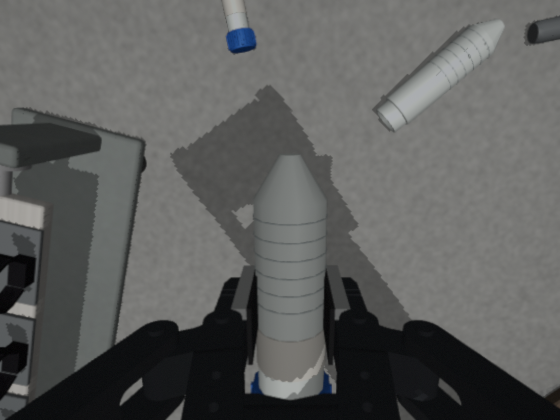

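```bash
cat >> h.py <<'E'
def inhand(px,h):
    """pixels -> tool coords on plane tool z=-h"""
    st=dict(tcp_rot=[0,0,0,1.],eef_pos=[0,0,0]); return onz(cam('wrist',st),px,-h)
E
python3 - <<'E'
from h import *
np.set_printoptions(precision=4,suppress=True)
for h in (.008,.012): print(inhand([(290,156),(254,207),(326,207)],h))
st=get_state(); print(st['qpos'])
E
```

```text
[[ 0.0577 -0.0016 -0.008 ]
 [ 0.0381 -0.0155 -0.008 ]
 [ 0.0381  0.0123 -0.008 ]]
[[ 0.0583 -0.0016 -0.012 ]
 [ 0.0393 -0.0151 -0.012 ]
 [ 0.0392  0.0119 -0.012 ]]
[-0.2208 -0.1874  2.1553  0.      1.1601  2.1559]
```

Call:
move_arm(
  moves=[
    [0.1, [-0.0081, -0.0207, 0], [0, 0, -0.119]],
    [0.1, [-0.0055, -0.0215, 0], [0, 0, -0.119]],
    [0.1, [-0.0029, -0.022, 0], [0, 0, -0.119]],
    [0.1, [-0.0003, -0.0222, 0], [0, 0, -0.119]],
    [0.1, [0.0023, -0.0221, 0], [0, 0, -0.119]],
    [0.1, [0.0049, -0.0217, 0], [0, 0, -0.119]],
    [0.1, [0.0075, -0.0209, 0], [0, 0, -0.119]],
    [0.1, [0.01, -0.02, 0], [0, 0, -0.119]],
    [0.1, [0.0122, -0.0186, 0], [0, 0, -0.119]],
    [0.1, [0.0143, -0.017, 0], [0, 0, -0.119]],
  ],
)

```text
time: 7.9
eef_pos: [0.5418, 0.2051, 0.1778]
tcp_rot: [0.981, 0.194, -0.001, -0.0]
contact_force: [-0.4, -0.7, -1.3]
opening: 0.308
finger_force: 79.4
```

Call:
move_arm(
  moves=[
    [0.1, [0.0162, -0.0152, 0], [0, 0, -0.119]],
    [0.1, [0, 0, 0], [0, 0, 0]],
    [0.1, [0, 0, 0], [0, 0, 0]],
    [0.1, [0, 0, 0], [0, 0, 0]],
    [0.1, [0, 0, 0], [0, 0, 0]],
    [0.1, [0, 0, 0], [0, 0, 0]],
    [0.1, [0, 0, 0], [0, 0, 0]],
    [0.1, [0, 0, 0], [0, 0, 0]],
    [0.1, [0, 0, 0], [0, 0, 0]],
    [0.1, [0, 0, 0], [0, 0, 0]],
  ],
)

```text
time: 8.73
eef_pos: [0.5518, 0.2241, 0.1794]
tcp_rot: [0.969, 0.249, 0.0, 0.0]
contact_force: [0.2, -0.4, -0.9]
opening: 0.305
finger_force: 79.4
```

Run:
```python
from h import *
np.set_printoptions(precision=4,suppress=True)
st,im=snap('A50s'); cv2.imwrite('pics/A50s.png',im); print(st['eef_pos'],R.from_quat(st['tcp_rot']).as_matrix())
s=np.load('stn.npy');y=float(np.load('styaw.npy'))
print(goto(st,[*s[2][:2],.19],y))
```

```text
[0.5518 0.2241 0.1794] [[ 0.8764  0.4815  0.0002]
 [ 0.4815 -0.8764  0.    ]
 [ 0.0002  0.0001 -1.    ]]
(array([ 0.0028,  0.002 , -0.0106]), array([ 0.0001, -0.0002, -0.001 ]))
```

View pics/A50s.png

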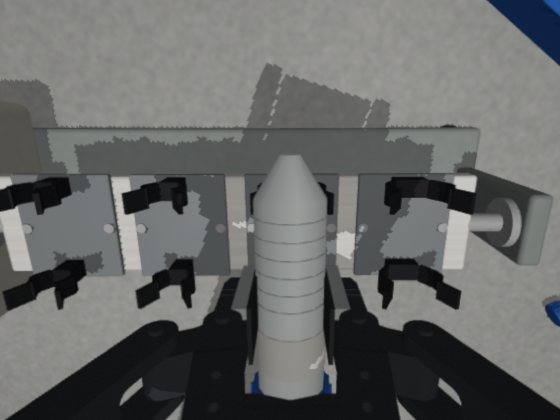

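Run:
```python
from h import *
np.set_printoptions(precision=5,suppress=True)
st=dict(tcp_rot=[0,0,0,1.],eef_pos=[0,0,0]);K,D,Rw,o=cam('wrist',st);print(K,D,Rw,o)
print(rays((K,D,Rw,o),[(290,207)]))
```

```text
[[361.10442   0.      290.14481]
 [  0.      361.10442 215.5778 ]
 [  0.        0.        1.     ]] [0.03039 0.      0.      0.      0.     ] [[-0.00071 -0.95504 -0.29647]
 [ 1.      -0.0009   0.00053]
 [-0.00077 -0.29647  0.95504]] [ 0.07736  0.00012 -0.14245]
(array([ 0.07736,  0.00012, -0.14245]), array([[-0.27371,  0.00015,  0.96181]]))
```

Run:
```python
from h import *
np.set_printoptions(precision=5,suppress=True)
for h in (.008,.012): print(inhand([(290,156),(254,207),(326,207),(291,383)],h))
st=get_state();C=cam('wrist',st)
# strips bounding station 3 : centres at mid, plate z
print(st['eef_pos'],onz(C,[(237,225),(348,225)],.105)); s=np.load('stn.npy')
y=float(np.load('styaw.npy')); l=np.array([-np.sin(y),np.cos(y)]);e=np.array([np.cos(y),np.sin(y)])
Q=onz(C,[(125,225),(237,225),(348,225),(460,225)],.105)[:,:2]
print('lat rel. tool',(Q-st['eef_pos'][:2])@l)
# front/back edges of plates: right strip (465,177)-(454,268); left (116,178)-(130,273)
F=onz(C,[(465,177),(454,268),(116,178),(130,273)],.105)[:,:2]; print('axial rel tool',(F-st['eef_pos'][:2])@e)
print(goto(st,[*s[2][:2],.19],y)[0])
```

```text
[[ 0.05874  0.00016 -0.008  ]
 [ 0.03911 -0.01378 -0.008  ]
 [ 0.03909  0.01407 -0.008  ]
 [-0.04362  0.00053 -0.008  ]]
[[ 0.0593   0.00016 -0.012  ]
 [ 0.04025 -0.01337 -0.012  ]
 [ 0.04022  0.01366 -0.012  ]
 [-0.04002  0.00052 -0.012  ]]
[0.55179 0.2242  0.17943] [[0.53905 0.25533 0.105  ]
 [0.57286 0.19367 0.105  ]]
lat rel. tool [ 0.10376  0.03342 -0.0369  -0.10726]
axial rel tool [ 0.03427 -0.02605  0.03404 -0.02924]
[ 0.00276  0.00209 -0.01057]
```

Call:
move_arm(
  moves=[
    [0.1, [0.003, 0.002, 0], [0, 0, 0]],
    [0.1, [0, 0, 0.01], [0, 0, 0]],
    [0.1, [0, 0, 0.01], [0, 0, 0]],
    [0.1, [0, 0, 0.007], [0, 0, 0]],
    [0.1, [0, 0, 0.005], [0, 0, 0]],
    [0.1, [0, 0, 0.005], [0, 0, 0]],
    [0.1, [0, 0, 0.005], [0, 0, 0]],
    [0.1, [0, 0, 0.005], [0, 0, 0]],
    [0.1, [0, 0, 0.005], [0, 0, 0]],
    [0.1, [0, 0, 0], [0, 0, 0]],
  ],
)

```text
time: 9.62
eef_pos: [0.556, 0.225, 0.1278]
tcp_rot: [0.969, 0.249, 0.001, -0.001]
contact_force: [1.1, 3.2, -0.7]
opening: 0.305
finger_force: 79.6
```

Call:
move_arm(
  moves=[
    [0.1, [0, 0, 0.003], [0, 0, 0]],
    [0.1, [0, 0, 0.003], [0, 0, 0]],
    [0.1, [0, 0, 0.002], [0, 0, 0]],
    [0.1, [0, 0, 0.001], [0, 0, 0]],
    [0.1, [0, 0, 0.001], [0, 0, 0]],
    [0.1, [0, 0, 0.001], [0, 0, 0]],
    [0.1, [0, 0, 0.001], [0, 0, 0]],
    [0.1, [0, 0, 0], [0, 0, 0]],
    [0.1, [0, 0, 0], [0, 0, 0]],
    [0.1, [0, 0, 0], [0, 0, 0]],
  ],
)

```text
time: 10.45
eef_pos: [0.5553, 0.2244, 0.1198]
tcp_rot: [0.968, 0.249, -0.0, -0.0]
contact_force: [-11.0, 0.0, 19.5]
opening: 0.31
finger_force: 81.8
```

Run:
```python
from h import *
np.set_printoptions(precision=4,suppress=True)
st=get_state(); print(st['contact_force'],st['wrist_torque'],R.from_quat(st['tcp_rot']).as_matrix()[2])
im=read_camera('wrist')[:,:,::-1]; cv2.imwrite('pics/A50p.png',im)
```

```text
[-11.0102   0.0378  19.4793] [ 0.1986  1.516  -0.0108] [-0.0007 -0.0006 -1.    ]
```

View pics/A50p.png

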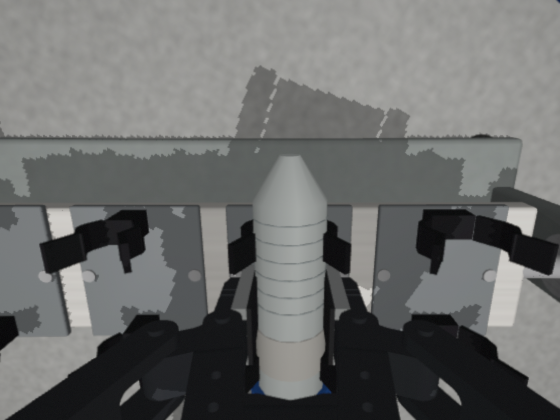

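Call:
move_arm(
  moves=[
    [0.1, [0, 0, 0.001], [0, 0, 0]],
    [0.1, [0, 0, 0.001], [0, 0, 0]],
    [0.1, [0, 0, 0], [0, 0, 0]],
    [0.1, [0, 0, 0], [0, 0, 0]],
    [0.1, [0, 0, -0.002], [0, 0, 0]],
    [0.1, [0, 0, -0.002], [0, 0, 0]],
    [0.1, [0, 0, 0], [0, 0, 0]],
    [0.5, [0, 0, 0], [0, 0, 0]],
    [0.5, [0, 0, 0], [0, 0, 0]],
    [0.5, [0, 0, 0], [0, 0, 0]],
  ],
)

```text
time: 11.33
eef_pos: [0.555, 0.2234, 0.1164]
tcp_rot: [0.969, 0.249, -0.001, 0.0]
contact_force: [-0.1, -0.3, -0.1]
opening: 0.501
finger_force: 0.0
```

Call:
move_arm(
  moves=[
    [0.5, [0, 0, 0], [0, 0, 0]],
    [0.5, [0, 0, -0.01], [0, 0, 0]],
    [0.5, [0, 0, -0.02], [0, 0, 0]],
    [0.5, [0, 0, -0.03], [0, 0, 0]],
    [0.5, [0, 0, -0.04], [0, 0, 0]],
    [0.5, [0, 0, -0.04], [0, 0, 0]],
    [0.5, [0, 0, -0.01], [0, 0, 0]],
    [0.5, [0, 0, 0], [0, 0, 0]],
    [0.5, [0, 0, 0], [0, 0, 0]],
    [0.5, [0, 0, 0], [0, 0, 0]],
  ],
)

```text
time: 12.17
eef_pos: [0.5543, 0.2237, 0.2649]
tcp_rot: [0.969, 0.249, -0.002, -0.0]
contact_force: [0.5, -0.2, -0.0]
opening: 0.506
finger_force: 0.0
```

Run:
```python
from h import *
np.set_printoptions(precision=4,suppress=True)
st,im=snap('s1'); cv2.imwrite('s1.png',im); print(st['eef_pos'],st['time'])
# segmentation of bright barrel near image centre: profile
g=cv2.cvtColor(im,cv2.COLOR_BGR2HSV); b=blue(im)
for q in blobs(b,40): print('blue',q[0],q[1], [np.argwhere(q[2])[:,::-1].min(0),np.argwhere(q[2])[:,::-1].max(0)])
C=cam('wrist',st); s=np.load('stn.npy');y=float(np.load('styaw.npy'));e=np.array([np.cos(y),np.sin(y),0])
m=np.array([*s[2][:2],.129]); print('expect tip, capfront, capback,cap centre', proj(C,[m+e*.058,m-e*.041,m-e*.057,m-e*.049]))
print('px per mm', proj(C,[m,m+e*.01]))
cv2.imwrite('pics/s1.png',im)
# plan to t1: hover
v=np.array([np.cos(-.615),np.sin(-.615)]); print(np.array([.573,-.0587])+.048*v)
plan([.612,-.0865,.17],-.615,1)
```

```text
[0.5543 0.2237 0.2649] 12.1667
blue [510.8512  41.7842] 9194 [array([415,   0]), array([559, 123])]
blue [289.1144 262.5878] 769 [array([268, 247]), array([310, 274])]
blue [506.3276 274.0069] 290 [array([496, 264]), array([516, 284])]
expect tip, capfront, capback,cap centre [[290.429  128.4316]
 [290.5696 250.6204]
 [290.5899 268.1361]
 [290.5798 259.4453]]
px per mm [[290.5146 203.1262]
 [290.5006 190.9202]]
[ 0.6122 -0.0864]
10 rows: [[1,[-0.0098,0.03,0.0094],[0.0,0.001,0.112]],[1,[-0.0064,0.0309,0.0094],[0.0,0.001,0.112]],[1,[-0.0029,0.0314,0.0094],[0.0,0.001,0.112]],[1,[0.0006,0.0315,0.0094],[0.0,0.001,0.112]],[1,[0.0041,0.0313,0.0094],[0.0,0.001,0.112]],[1,[0.0076,0.0306,0.0094],[0.0,0.001,0.112]],[1,[0.0109,0.0296,0.0094],[0.0,0.001,0.112]],[1,[0.0141,0.0282,0.0094],[0.0,0.001,0.112]],[1,[0.0172,0.0265,0.0094],[0.0,0.001,0.112]],[1,[0.02,0.0244,0.0094],[0.0,0.001,0.112]]]
```

View pics/s1.png

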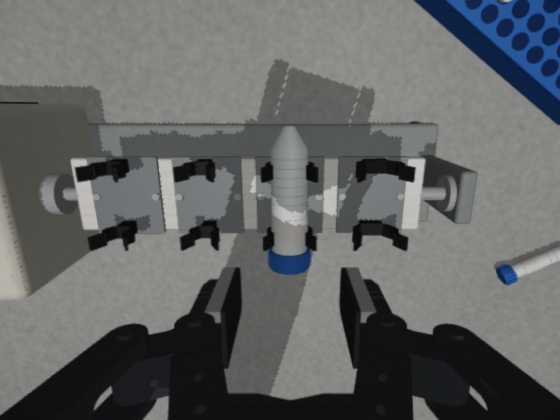

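Run:
```python
from h import *
np.set_printoptions(precision=1,suppress=True)
s=np.load('stn.npy');y=float(np.load('styaw.npy'));e=np.array([np.cos(y),np.sin(y),0]);l=np.array([-np.sin(y),np.cos(y),0])
for n in ('s1','c','d'):
    st,im,C=load(n); g=im.max(2)
    dark=((g<45)*255).astype(np.uint8)
    for i in (3,1):
        S=s[i]*[1,1,0]; w=.0185 if i>1 else .0125; zt=.105+(.043 if i>1 else .042)
        for xc in (.027,-.027):
            for sg in (1,-1):
                q=proj(C,[S+e*(xc+dx)+l*sg*w+[0,0,zt] for dx in (.0055,-.0055)])
                c=int(round(q[:,0].mean())); r0=int(q[:,1].min())-14; r1=int(q[:,1].max())+14
                rows=[np.flatnonzero(dark[r0:r1,k])+r0 for k in range(c-2,c+3)]
                print(n,i,xc,sg,'exp',q[:,1],'obs',[ (int(r.min()),int(r.max())) if len(r) else None for r in rows])
```

```text
s1 3 0.027 1 exp [166.5 181.6] obs [(161, 181), (161, 181), (160, 180), (159, 180), (159, 179)]
s1 3 0.027 -1 exp [166.4 181.4] obs [(167, 180), (168, 180), (168, 178), (168, 168), None]
s1 3 -0.027 1 exp [236.8 250.1] obs [(226, 249), (225, 249), (225, 248), (224, 247), (222, 246)]
s1 3 -0.027 -1 exp [236.7 250.1] obs [(236, 249), (237, 249), (237, 248), (238, 241), None]
s1 1 0.027 1 exp [166.5 181.5] obs [(167, 180), (167, 181), (167, 181), (167, 180), (167, 180)]
s1 1 0.027 -1 exp [166.5 181.5] obs [(159, 180), (159, 180), (159, 181), (162, 181), (162, 180)]
s1 1 -0.027 1 exp [236.5 249.8] obs [(237, 249), (236, 249), (236, 248), (235, 248), (235, 247)]
s1 1 -0.027 -1 exp [236.5 249.7] obs [(222, 247), (222, 248), (222, 249), (227, 249), (228, 241)]
c 3 0.027 1 exp [176.1 189.1] obs [(172, 188), (171, 188), (171, 188), (171, 187), (170, 187)]
c 3 0.027 -1 exp [174.2 187.2] obs [(174, 186), (174, 187), (174, 187), (175, 186), None]
c 3 -0.027 1 exp [237.1 248.8] obs [(231, 248), (229, 248), (228, 247), (228, 247), (227, 246)]
c 3 -0.027 -1 exp [235.4 247.1] obs [(235, 246), (236, 
[... 451 characters left out ...]
68, 188), (168, 186), (168, 180), (168, 180), (168, 179)]
d 3 0.027 -1 exp [174.3 187.4] obs [(175, 189), (175, 189), (173, 189), (166, 188), (168, 188)]
d 3 -0.027 1 exp [237.6 249.3] obs [(223, 247), (223, 245), (223, 239), (223, 235), (223, 234)]
d 3 -0.027 -1 exp [236.  247.8] obs [(236, 247), (237, 247), (237, 246), (237, 238), None]
d 1 0.027 1 exp [183.  195.8] obs [(184, 196), (183, 195), (179, 195), (179, 194), (178, 194)]
d 1 0.027 -1 exp [181.8 194.6] obs [(182, 194), (183, 194), (183, 194), None, None]
d 1 -0.027 1 exp [243.1 254.6] obs [(243, 254), (243, 254), (236, 254), (235, 253), (234, 252)]
d 1 -0.027 -1 exp [242.  253.6] obs [(241, 253), (242, 253), (242, 253), None, None]
```

Call:
move_arm(
  moves=[
    [1, [-0.0098, 0.03, 0.0], [0, 0, 0.112]],
    [1, [-0.0064, 0.0309, 0.0], [0, 0, 0.112]],
    [1, [-0.0029, 0.0314, 0.0], [0, 0, 0.112]],
    [1, [0.0006, 0.0315, 0.0], [0, 0, 0.112]],
    [1, [0.0041, 0.0313, 0.0094], [0, 0, 0.112]],
    [1, [0.0076, 0.0306, 0.0174], [0, 0, 0.112]],
    [1, [0.011, 0.0296, 0.0174], [0, 0, 0.112]],
    [1, [0.0141, 0.0282, 0.0174], [0, 0, 0.112]],
    [1, [0.0172, 0.0265, 0.0174], [0, 0, 0.112]],
    [1, [0.02, 0.0244, 0.015], [0, 0, 0.112]],
  ],
)

```text
time: 13.05
eef_pos: [0.6116, -0.0872, 0.1691]
tcp_rot: [0.952, -0.306, -0.003, 0.0]
contact_force: [0.2, -0.4, 0.3]
opening: 0.999
finger_force: 0.0
```

```bash
cat >> h.py <<'E'
def meas(n,z,cap,yaw,thin,L=.041):
    """wrist look at a bench tube: cap by blue blob, axis by brightness symmetric edges: print cap centroid and barrel mid; model: rectify patch around guess"""
    st,im=snap(n); C=cam('wrist',st); print(st['eef_pos'],st['time'])
    near=lambda B,p:min(B,key=lambda q:np.hypot(*(q[0]-np.array(p))))
    v=np.array([np.cos(yaw),np.sin(yaw)]);u=np.array([-v[1],v[0]]); m=np.array(cap)+v*(.048 if thin else .049)
    # rectified patch at height z: s in [-80,90] mm along axis, t in [-30,30]
    S,Tt=np.meshgrid(np.arange(-80,90.5,.5),np.arange(-30,30.5,.5)); P=np.stack([m[0]+(S*v[0]+Tt*u[0])/1e3,m[1]+(S*v[1]+Tt*u[1])/1e3,0*S+z],-1)
    q=proj(C,P.reshape(-1,3)).reshape(*S.shape,2).astype(np.float32)
    rec=cv2.remap(im,q[...,0],q[...,1],cv2.INTER_LINEAR); cv2.imwrite(f'rec_{n}.png',rec)
    b=blue(rec)>0; g=rec.min(2).astype(float)
    print('cap s',S[b].min(),S[b].max(),'t',Tt[b].mean(),'n',b.sum())
    for s0 in (-35,-20,0,20,35,42,50,55,58,61,64,67):
        col=g[:,np.argmin(abs(S[0]-s0))]; d=np.gradient(cv2.GaussianBlur(col.reshape(-1,1),(1,5),0).ravel()); r=slice(20,101)
        lo=Tt[:,0][20+np.argmax(d[20:101])];hi=Tt[:,0][20+np.argmin(d[20:101])]
        print(s0,lo,hi,(lo+hi)/2,end=' | ')
    row=g[60]; print('\nrow',[(int(S[0][i]),int(row[i])) for i in range(200,341,6)])
    return st,m
E
python3 - <<'E'
from h import *
np.set_printoptions(precision=4,suppress=True)
meas('t1',.010,(.573,-.0587),-.615,True)
E
```

```text
[ 0.6116 -0.0872  0.1691] 13.05
cap s -56.5 -39.5 t -1.6773399014778325 n 1218
-35 -9.0 6.0 -1.5 | -20 -9.5 6.0 -1.75 | 0 -8.0 1.0 -3.5 | 20 -9.0 5.0 -2.0 | 35 -9.0 5.0 -2.0 | 42 -9.5 5.0 -2.25 | 50 -8.0 4.0 -2.0 | 55 -6.5 -19.5 -13.0 | 58 -5.5 -19.0 -12.25 | 61 -5.5 -17.5 -11.5 | 64 -5.0 -16.5 -10.75 | 67 -5.0 -15.5 -10.25 | 
row [(20, 125), (23, 123), (26, 126), (29, 120), (32, 126), (35, 125), (38, 124), (41, 125), (44, 125), (47, 125), (50, 124), (53, 124), (56, 123), (59, 120), (62, 118), (65, 111), (68, 83), (71, 83), (74, 83), (77, 83), (80, 80), (83, 80), (86, 81), (89, 81)]
```

Call:
move_arm(
  moves=[
    [1, [0.0016, 0.001, 0.03], [0, 0, 0]],
    [1, [0, 0, 0.035], [0, 0, 0]],
    [1, [0, 0, 0.035], [0, 0, 0]],
    [1, [0, 0, 0.035], [0, 0, 0]],
    [1, [0, 0, 0.03], [0, 0, 0]],
    [1, [0, 0, 0], [0, 0, 0]],
    [0, [0, 0, 0], [0, 0, 0]],
    [0, [0, 0, 0], [0, 0, 0]],
    [0, [0, 0, 0], [0, 0, 0]],
    [0, [0, 0, 0], [0, 0, 0]],
  ],
  grip_force=70,
)

```text
time: 13.93
eef_pos: [0.6161, -0.0884, 0.0112]
tcp_rot: [0.953, -0.304, 0.002, -0.0]
contact_force: [-0.1, -0.3, -0.4]
opening: 0.451
finger_force: 0.0
```

Call:
move_arm(
  moves=[
    [0, [0, 0, 0], [0, 0, 0]],
    [0, [0, 0, 0], [0, 0, 0]],
    [0, [0, 0, 0], [0, 0, 0]],
    [0, [0, 0, 0], [0, 0, 0]],
    [0, [0, 0, 0], [0, 0, 0]],
    [0, [0, 0, 0], [0, 0, 0]],
    [0, [0, 0, 0], [0, 0, 0]],
    [0, [0, 0, 0], [0, 0, 0]],
    [0, [0, 0, 0], [0, 0, 0]],
    [0, [0, 0, 0], [0, 0, 0]],
  ],
)

```text
time: 14.77
eef_pos: [0.6154, -0.0881, 0.0103]
tcp_rot: [0.953, -0.304, 0.001, -0.0]
contact_force: [-0.8, 0.8, 6.2]
opening: 0.153
finger_force: 68.5
```

```bash
cat >> h.py <<'E'
def hand(n,h):
    """rectified in-hand picture in tool plane z=-h; tip position by brightness along the axis"""
    st,im=snap(n); C=cam('wrist',dict(tcp_rot=[0,0,0,1.],eef_pos=[0,0,0]))
    S,Y=np.meshgrid(np.arange(-20,90.5,.5),np.arange(-25,25.5,.5)); P=np.stack([S/1e3,Y/1e3,0*S-h],-1)
    q=proj(C,P.reshape(-1,3)).reshape(*S.shape,2).astype(np.float32); rec=cv2.remap(im,q[...,0],q[...,1],cv2.INTER_LINEAR); cv2.imwrite(f'rec_{n}.png',rec)
    g=cv2.GaussianBlur(rec.min(2),(3,3),0).astype(float)
    for dy in (-1,0,1):
        row=g[50+dy*2]; d=np.gradient(row); i=np.argmax(abs(d)*(S[0]>45)); print('tip edge',S[0][i],d[i],end=' ')
    for s0 in (20,30,38,45,50):
        col=g[:,np.argmin(abs(S[0]-s0))]; d=np.gradient(col); k=np.argsort(-abs(d))[:6]; print(s0,sorted(Y[:,0][k]),end=' ')
    print(); return st
E
python3 - <<'E'
from h import *
st=get_state(); print(st['eef_pos'],st['opening'],st['finger_force'],st['contact_force'])
s=np.load('stn.npy');y=float(np.load('styaw.npy'))
yaw=R.from_quat(st['tcp_rot']).as_matrix()[:,0]; yaw=np.arctan2(yaw[1],yaw[0])
p=st['eef_pos']
plan([*s[1][:2],.21],y,0,frm=([p[0],p[1],.21],yaw))
E
```

```text
[ 0.61540212 -0.08810543  0.01029238] 0.15317097492479143 68.53868191014044 [-0.83529799  0.80033127  6.17376135]
10 rows: [[0,[-0.0293,-0.025,-0.0],[0.0,0.0,-0.112]],[0,[-0.0263,-0.0281,-0.0],[0.0,0.0,-0.112]],[0,[-0.023,-0.0309,-0.0],[0.0,0.0,-0.112]],[0,[-0.0194,-0.0332,-0.0],[0.0,0.0,-0.112]],[0,[-0.0155,-0.0352,-0.0],[0.0,0.0,-0.112]],[0,[-0.0115,-0.0367,-0.0],[0.0,0.0,-0.112]],[0,[-0.0073,-0.0378,-0.0],[0.0,0.0,-0.112]],[0,[-0.0031,-0.0384,-0.0],[0.0,0.0,-0.112]],[0,[0.0013,-0.0385,-0.0],[0.0,0.0,-0.112]],[0,[0.0055,-0.0381,-0.0],[0.0,0.0,-0.112]]]
```

Call:
move_arm(
  moves=[
    [0.5, [0, 0, 0], [0, 0, 0]],
    [0.5, [0, 0, 0], [0, 0, 0]],
    [0.5, [-0.002, 0.0024, 0], [0, 0, 0]],
    [0.5, [0, 0, 0.002], [0, 0, 0]],
    [0.5, [0, 0, 0.002], [0, 0, 0]],
    [0.5, [0, 0, 0.002], [0, 0, 0]],
    [0.5, [0, 0, 0], [0, 0, 0]],
    [0, [0, 0, 0], [0, 0, 0]],
    [0, [0, 0, 0], [0, 0, 0]],
    [0, [0, 0, 0], [0, 0, 0]],
  ],
)

```text
time: 15.6
eef_pos: [0.6113, -0.0887, 0.0025]
tcp_rot: [0.953, -0.304, 0.0, -0.0]
contact_force: [0.6, 0.0, -0.1]
opening: 0.169
finger_force: 68.3
```

Call:
move_arm(
  moves=[
    [0, [0, 0, 0], [0, 0, 0]],
    [0, [0, 0, 0], [0, 0, 0]],
    [0, [0, 0, 0], [0, 0, 0]],
    [0, [0, 0, 0], [0, 0, 0]],
    [0, [0, 0, 0], [0, 0, 0]],
    [0, [0, 0, 0], [0, 0, 0]],
    [0, [0, 0, 0], [0, 0, 0]],
    [0, [0, 0, 0], [0, 0, 0]],
    [0, [0, 0, 0], [0, 0, 0]],
    [0, [0, 0, 0], [0, 0, 0]],
  ],
)

```text
time: 16.43
eef_pos: [0.6113, -0.0887, 0.0025]
tcp_rot: [0.953, -0.304, 0.0, -0.0]
contact_force: [-0.3, -0.2, 1.2]
opening: 0.168
finger_force: 68.4
```

Call:
move_arm(
  moves=[
    [0, [0, 0, -0.01], [0, 0, 0]],
    [0, [0, 0, -0.02], [0, 0, 0]],
    [0, [0, 0, -0.025], [0, 0, 0]],
    [0, [0, 0, -0.03], [0, 0, 0]],
    [0, [0, 0, -0.03], [0, 0, 0]],
    [0, [0, 0, -0.03], [0, 0, 0]],
    [0, [0, 0, -0.03], [0, 0, 0]],
    [0, [0, 0, -0.03], [0, 0, 0]],
    [0, [0, 0, 0], [0, 0, 0]],
    [0, [0, 0, 0], [0, 0, 0]],
  ],
)

```text
time: 17.27
eef_pos: [0.6122, -0.089, 0.2108]
tcp_rot: [0.953, -0.304, 0.003, 0.0]
contact_force: [0.6, 0.5, 0.3]
opening: 0.166
finger_force: 68.4
```

Run:
```python
from h import *
st=hand('t1h',.0075); print(st['eef_pos'],st['opening'])
s=np.load('stn.npy');y=float(np.load('styaw.npy'))
plan([*s[1][:2],.205],y,0)
```

```text
tip edge 65.0 -17.0 tip edge 65.0 -14.5 tip edge 65.0 -11.0 20 [np.float64(-6.5), np.float64(4.0), np.float64(6.5), np.float64(13.5), np.float64(14.0), np.float64(14.5)] 30 [np.float64(-9.0), np.float64(6.0), np.float64(6.5), np.float64(15.0), np.float64(15.5), np.float64(16.0)] 38 [np.float64(6.0), np.float64(6.5), np.float64(7.0), np.float64(13.0), np.float64(13.5), np.float64(14.0)] 45 [np.float64(-12.5), np.float64(-12.0), np.float64(-11.5), np.float64(11.0), np.float64(11.5), np.float64(12.0)] 50 [np.float64(-7.0), np.float64(4.5), np.float64(5.0), np.float64(9.5), np.float64(10.0), np.float64(10.5)] 
[ 0.61223538 -0.08900808  0.21077929] 0.1656198487887948
10 rows: [[0,[-0.0289,-0.0253,0.0003],[0.0,-0.0,-0.112]],[0,[-0.0259,-0.0284,0.0003],[0.0,-0.0,-0.112]],[0,[-0.0226,-0.0311,0.0003],[0.0,-0.0,-0.112]],[0,[-0.019,-0.0334,0.0003],[0.0,-0.0,-0.112]],[0,[-0.0151,-0.0353,0.0003],[0.0,-0.0,-0.112]],[0,[-0.0111,-0.0368,0.0003],[0.0,-0.0,-0.112]],[0,[-0.0069,-0.0378,0.0003],[0.0,-0.0,-0.112]],[0,[-0.0026,-0.0383,0.0003],[0.0,-0.0,-0.112]],[0,[0.0017,-0.0384,0.0003],[0.0,-0.0,-0.112]],[0,[0.006,-0.038,0.0003],[0.0,-0.0,-0.112]]]
```

Call:
move_arm(
  moves=[
    [0, [-0.0289, -0.0253, 0], [0, 0, -0.112]],
    [0, [-0.0259, -0.0284, 0], [0, 0, -0.112]],
    [0, [-0.0226, -0.0311, 0], [0, 0, -0.112]],
    [0, [-0.019, -0.0334, 0], [0, 0, -0.112]],
    [0, [-0.0151, -0.0353, 0], [0, 0, -0.112]],
    [0, [-0.0111, -0.0368, 0], [0, 0, -0.112]],
    [0, [-0.0069, -0.0378, 0], [0, 0, -0.112]],
    [0, [-0.0026, -0.0383, 0], [0, 0, -0.112]],
    [0, [0.0017, -0.0384, 0], [0, 0, -0.112]],
    [0, [0.006, -0.038, 0], [0, 0, -0.112]],
  ],
)

```text
time: 18.15
eef_pos: [0.5195, 0.2863, 0.2048]
tcp_rot: [0.968, 0.251, -0.002, 0.0]
contact_force: [1.4, 0.1, 0.1]
opening: 0.167
finger_force: 68.4
```

Call:
move_arm(
  moves=[
    [0, [0, 0, 0], [0, 0, 0]],
    [0, [0, 0, 0], [0, 0, 0]],
    [0, [0, 0, 0], [0, 0, 0]],
    [0, [0, 0, 0], [0, 0, 0]],
    [0, [0, 0, 0], [0, 0, 0]],
    [0, [0, 0, 0], [0, 0, 0]],
    [0, [0, 0, 0], [0, 0, 0]],
    [0, [0, 0, 0], [0, 0, 0]],
    [0, [0, 0, 0], [0, 0, 0]],
    [0, [0, 0, 0], [0, 0, 0]],
  ],
)

```text
time: 18.98
eef_pos: [0.5218, 0.2849, 0.2074]
tcp_rot: [0.969, 0.249, 0.0, -0.0]
contact_force: [-0.4, -0.1, -0.6]
opening: 0.165
finger_force: 68.5
```

```bash
cat >> h.py <<'E'
def tostn(i,off=0.):
    st=get_state();s=np.load('stn.npy');y=float(np.load('styaw.npy'));e=np.array([np.cos(y),np.sin(y)])
    print(st['eef_pos'],st['time'],'shift,turn',*[x.round(4) for x in goto(st,[*(s[i][:2]+e*off),st['eef_pos'][2]],y)])
E
python3 -c "
from h import *
tostn(1,-.001)"
```

```text
[0.52178171 0.28487218 0.20744466] 18.9833 shift,turn [-0.0012 -0.0003 -0.    ] [-0.     -0.0002 -0.0011]
```

Call:
move_arm(
  moves=[
    [0, [-0.001, -0.0003, 0.005], [0, 0, 0]],
    [0, [0, 0, 0.015], [0, 0, 0]],
    [0, [0, 0, 0.02], [0, 0, 0]],
    [0, [0, 0, 0.015], [0, 0, 0]],
    [0, [0, 0, 0.01], [0, 0, 0]],
    [0, [0, 0, 0.006], [0, 0, 0]],
    [0, [0, 0, 0.005], [0, 0, 0]],
    [0, [0, 0, 0], [0, 0, 0]],
    [0, [0, 0, 0], [0, 0, 0]],
    [0, [0, 0, 0], [0, 0, 0]],
  ],
)

```text
time: 19.82
eef_pos: [0.5207, 0.2854, 0.1316]
tcp_rot: [0.969, 0.249, 0.0, -0.001]
contact_force: [-0.3, 3.0, -1.9]
opening: 0.168
finger_force: 68.4
```

Call:
move_arm(
  moves=[
    [0, [0, 0, 0.003], [0, 0, 0]],
    [0, [0, 0, 0.003], [0, 0, 0]],
    [0, [0, 0, 0.002], [0, 0, 0]],
    [0, [0, 0, 0.002], [0, 0, 0]],
    [0, [0, 0, 0.001], [0, 0, 0]],
    [0, [0, 0, 0.001], [0, 0, 0]],
    [0, [0, 0, 0.001], [0, 0, 0]],
    [0, [0, 0, 0.001], [0, 0, 0]],
    [0, [0, 0, 0], [0, 0, 0]],
    [0, [0, 0, 0], [0, 0, 0]],
  ],
)

```text
time: 20.65
eef_pos: [0.5213, 0.2854, 0.1215]
tcp_rot: [0.969, 0.249, 0.001, -0.0]
contact_force: [-9.0, -0.0, 16.3]
opening: 0.166
finger_force: 70.5
```

```bash
python3 -c "
from h import *
st=get_state();print(st['contact_force'],st['wrist_torque'],R.from_quat(st['tcp_rot']).as_matrix()[2]);tostn(1,-.001)"
```

```text
[-8.95775046e+00 -3.05602250e-03  1.62698146e+01] [ 0.1876018   1.16355208 -0.05842397] [ 1.29010066e-03 -3.44497768e-05 -9.99999167e-01]
[0.52133916 0.28538154 0.12152405] 20.65 shift,turn [-0.0011  0.0004 -0.    ] [-0.     -0.0013 -0.0005]
```

Call:
move_arm(
  moves=[
    [0, [0, 0, 0.001], [0, 0, 0]],
    [0, [0, 0, 0.001], [0, 0, 0]],
    [0, [0, 0, 0], [0, 0, 0]],
    [0, [0, 0, -0.002], [0, 0, 0]],
    [0, [0, 0, -0.002], [0, 0, 0]],
    [0, [0, 0, 0], [0, 0, 0]],
    [0.4, [0, 0, 0], [0, 0, 0]],
    [0.4, [0, 0, 0], [0, 0, 0]],
    [0.4, [0, 0, 0], [0, 0, 0]],
    [0.4, [0, 0, 0], [0, 0, 0]],
  ],
)

```text
time: 21.48
eef_pos: [0.5204, 0.2842, 0.1184]
tcp_rot: [0.969, 0.249, -0.001, 0.0]
contact_force: [-1.0, 0.9, 0.8]
opening: 0.397
finger_force: 0.0
```

Call:
move_arm(
  moves=[
    [0.4, [0, 0, -0.01], [0, 0, 0]],
    [0.4, [0, 0, -0.02], [0, 0, 0]],
    [0.4, [0, 0, -0.03], [0, 0, 0]],
    [0.4, [0, 0, -0.035], [0, 0, 0]],
    [0.4, [0, 0, -0.035], [0, 0, 0]],
    [0.4, [0, 0, -0.01], [0, 0, 0]],
    [0.5, [0, 0, 0], [0, 0, 0]],
    [0.5, [0, 0, 0], [0, 0, 0]],
    [0.5, [0, 0, 0], [0, 0, 0]],
    [0.5, [0, 0, 0], [0, 0, 0]],
  ],
)

```text
time: 22.32
eef_pos: [0.5194, 0.2843, 0.2563]
tcp_rot: [0.969, 0.249, -0.003, 0.0]
contact_force: [1.0, -0.8, -0.4]
opening: 0.499
finger_force: 0.0
```

```bash
cat >> h.py <<'E'
def seatcheck(n,i,thin):
    """rectified view of station i at axis height; tip edge and cap relative to centred seat"""
    st,im=snap(n); C=cam('wrist',st); s=np.load('stn.npy');y=float(np.load('styaw.npy'));e=np.array([np.cos(y),np.sin(y),0]);l=np.array([-np.sin(y),np.cos(y),0]); m=np.array([*s[i][:2],.129])
    S,Y=np.meshgrid(np.arange(-80,90.5,.5),np.arange(-25,25.5,.5)); P=m+(S[...,None]*e+Y[...,None]*l)/1e3
    q=proj(C,P.reshape(-1,3)).reshape(*S.shape,2).astype(np.float32); rec=cv2.remap(im,q[...,0],q[...,1],cv2.INTER_LINEAR); cv2.imwrite(f'rec_{n}.png',rec)
    g=cv2.GaussianBlur(rec.min(2),(3,3),0).astype(float); row=g[48:53].mean(0); d=np.gradient(row); i0=np.argmax(abs(d)*(S[0]>52)*(S[0]<75)); b=blue(rec)>0
    print(st['eef_pos'],st['time'],'tip edge',S[0][i0],d[i0],'exp',64 if thin else 58,'cap s',S[b].min(),S[b].max(),'y',Y[b].mean())
E
python3 - <<'E'
from h import *
seatcheck('s2',1,True); seatcheck('s2b',2,False)
v=np.array([np.cos(-.72),np.sin(-.72)]); print(np.array([.5402,-.214])+.048*v)
m=np.array([.5402,-.214])+.048*v
plan([*m,.21],-.72,1);
E
```

```text
[0.51944564 0.28433914 0.25630981] 22.3167 tip edge 65.5 -12.099999999999994 exp 64 cap s -57.5 -38.5 y 1.327944572748268
[0.51958522 0.28440313 0.25653275] 22.3667 tip edge 62.0 14.599999999999994 exp 58 cap s -62.5 -40.0 y 0.20638020833333334
[ 0.57628667 -0.24565046]
14 rows: [[1,[-0.0147,0.0351,0.0034],[0.0,0.0,0.087]],[1,[-0.0116,0.0363,0.0034],[0.0,0.0,0.087]],[1,[-0.0084,0.0371,0.0034],[0.0,0.0,0.087]],[1,[-0.0051,0.0377,0.0034],[0.0,0.0,0.087]],[1,[-0.0018,0.038,0.0034],[0.0,0.0,0.087]],[1,[0.0015,0.0381,0.0034],[0.0,0.0,0.087]],[1,[0.0049,0.0378,0.0033],[0.0,0.0,0.087]],[1,[0.0081,0.0372,0.0033],[0.0,0.0,0.087]],[1,[0.0113,0.0364,0.0033],[0.0,0.0,0.087]],[1,[0.0145,0.0352,0.0033],[0.0,0.0,0.087]],[1,[0.0175,0.0338,0.0033],[0.0,0.0,0.087]],[1,[0.0204,0.0322,0.0033],[0.0,0.0,0.087]],[1,[0.0231,0.0303,0.0033],[0.0,0.0,0.087]],[1,[0.0256,0.0281,0.0033],[0.0,0.0,0.087]]]
```

Call:
move_arm(
  moves=[
    [0.5, [-0.0147, 0.0351, 0.003], [0, 0, 0.087]],
    [0.5, [-0.0116, 0.0363, 0.003], [0, 0, 0.087]],
    [1, [-0.0084, 0.0371, 0.003], [0, 0, 0.087]],
    [1, [-0.0051, 0.0377, 0.003], [0, 0, 0.087]],
    [1, [-0.0018, 0.038, 0.003], [0, 0, 0.087]],
    [1, [0.0015, 0.0381, 0.003], [0, 0, 0.087]],
    [1, [0.0049, 0.0378, 0.003], [0, 0, 0.087]],
    [1, [0.0081, 0.0372, 0.003], [0, 0, 0.087]],
    [1, [0.0113, 0.0364, 0.003], [0, 0, 0.087]],
    [1, [0.0145, 0.0352, 0.003], [0, 0, 0.087]],
  ],
)

```text
time: 23.25
eef_pos: [0.561, -0.0955, 0.2281]
tcp_rot: [0.983, -0.185, -0.001, -0.0]
contact_force: [0.7, 0.4, -0.1]
opening: 0.999
finger_force: 0.0
```

Call:
move_arm(
  moves=[
    [1, [0.0175, 0.0338, 0.01], [0, 0, 0.087]],
    [1, [0.0204, 0.0322, 0.01], [0, 0, 0.087]],
    [1, [0.0231, 0.0303, 0.01], [0, 0, 0.087]],
    [1, [0.0256, 0.0281, 0.01], [0, 0, 0.087]],
    [1, [0, 0, 0.01], [0, 0, 0]],
    [1, [0, 0, 0], [0, 0, 0]],
    [1, [0, 0, 0], [0, 0, 0]],
    [1, [0, 0, 0], [0, 0, 0]],
    [1, [0, 0, 0], [0, 0, 0]],
    [1, [0, 0, 0], [0, 0, 0]],
  ],
)

```text
time: 24.08
eef_pos: [0.5789, -0.244, 0.1804]
tcp_rot: [0.937, -0.349, 0.001, 0.0]
contact_force: [-0.2, -0.0, -0.7]
opening: 1.002
finger_force: 0.0
```

Run:
```python
from h import *
np.set_printoptions(precision=4,suppress=True)
st,m=meas('t2',.010,(.5402,-.214),-.72,True); print(m,goto(st,[*m,.17],-.72))
```

```text
[ 0.5789 -0.244   0.1804] 24.0833
cap s -57.5 -40.0 t -1.5654901960784313 n 1275
-35 -9.5 -19.5 -14.5 | -20 -9.5 -19.0 -14.25 | 0 8.0 -16.5 -4.25 | 20 -9.0 5.5 -1.75 | 35 -10.0 5.5 -2.25 | 42 -9.5 -12.5 -11.0 | 50 -8.0 -11.5 -9.75 | 55 -7.0 -10.5 -8.75 | 58 -6.0 -9.0 -7.5 | 61 -5.5 -9.0 -7.25 | 64 -5.0 -9.0 -7.0 | 67 7.0 -8.0 -0.5 | 
row [(20, 120), (23, 120), (26, 120), (29, 117), (32, 120), (35, 113), (38, 120), (41, 119), (44, 119), (47, 118), (50, 117), (53, 117), (56, 115), (59, 113), (62, 109), (65, 98), (68, 80), (71, 80), (74, 79), (77, 79), (80, 81), (83, 82), (86, 109), (89, 119)]
[ 0.5763 -0.2457] (array([-0.0009,  0.003 ,  0.0104]), array([-0.0003, -0.0015,  0.0069]))
```

Call:
move_arm(
  moves=[
    [1, [0, 0.0049, 0.02], [0, 0, 0.014]],
    [1, [0, 0, 0.03], [0, 0, 0]],
    [1, [0, 0, 0.03], [0, 0, 0]],
    [1, [0, 0, 0.03], [0, 0, 0]],
    [1, [0, 0, 0.03], [0, 0, 0]],
    [1, [0, 0, 0.02], [0, 0, 0]],
    [1, [0, 0, 0.01], [0, 0, 0]],
    [1, [0, 0, 0.004], [0, 0, 0]],
    [0.6, [0, 0, 0], [0, 0, 0]],
    [0.6, [0, 0, 0], [0, 0, 0]],
  ],
)

```text
time: 24.97
eef_pos: [0.5764, -0.2493, 0.007]
tcp_rot: [0.934, -0.356, 0.001, 0.0]
contact_force: [-0.6, -0.5, 0.7]
opening: 0.75
finger_force: 0.0
```

Run:
```python
from h import *
m=np.array([.5763,-.2457]);v=np.array([np.cos(-.72),np.sin(-.72)]);u=np.array([-v[1],v[0]])
m=m+v*.001-u*.0019;st=get_state();print(st['eef_pos'],*[x.round(4) for x in goto(st,[*m,.003],-.727)])
```

```text
[ 0.57638051 -0.24931111  0.00703763] [-0.0015 -0.0007  0.004 ] [-0.0005 -0.0028 -0.0018]
```

Call:
move_arm(
  moves=[
    [0.5, [-0.0015, -0.0007, 0.002], [0, 0, 0]],
    [0.5, [0, 0, 0.002], [0, 0, 0]],
    [0, [0, 0, 0], [0, 0, 0]],
    [0, [0, 0, 0], [0, 0, 0]],
    [0, [0, 0, 0], [0, 0, 0]],
    [0, [0, 0, 0], [0, 0, 0]],
    [0, [0, 0, 0], [0, 0, 0]],
    [0, [0, 0, 0], [0, 0, 0]],
    [0, [0, 0, 0], [0, 0, 0]],
    [0, [0, 0, 0], [0, 0, 0]],
  ],
)

```text
time: 25.8
eef_pos: [0.5748, -0.2475, 0.0019]
tcp_rot: [0.934, -0.357, 0.0, 0.0]
contact_force: [-0.8, -0.0, 4.8]
opening: 0.165
finger_force: 68.7
```

Call:
move_arm(
  moves=[
    [0, [0, 0, 0], [0, 0, 0]],
    [0, [0, 0, -0.02], [0, 0, 0]],
    [0, [0, 0, -0.025], [0, 0, 0]],
    [0, [0, 0, -0.03], [0, 0, 0]],
    [0, [0, 0, -0.03], [0, 0, 0]],
    [0, [0, 0, -0.03], [0, 0, 0]],
    [0, [0, 0, -0.03], [0, 0, 0]],
    [0, [0, 0, -0.03], [0, 0, 0]],
    [0, [0, 0, 0], [0, 0, 0]],
    [0, [0, 0, 0], [0, 0, 0]],
  ],
)

```text
time: 26.63
eef_pos: [0.5755, -0.2479, 0.1984]
tcp_rot: [0.934, -0.357, 0.002, 0.0]
contact_force: [-0.2, 0.0, -0.4]
opening: 0.167
finger_force: 68.6
```

Run:
```python
from h import *
st=hand('t2h',.0075); print(st['eef_pos'],st['opening'])
s=np.load('stn.npy');y=float(np.load('styaw.npy'))
plan([*s[0][:2],.215],y,0)
```

```text
tip edge 65.5 -32.0 tip edge 65.5 -29.5 tip edge 65.5 -19.0 20 [np.float64(-7.0), np.float64(6.5), np.float64(8.0), np.float64(8.5), np.float64(9.0), np.float64(9.5)] 30 [np.float64(-9.5), np.float64(6.0), np.float64(6.5), np.float64(7.5), np.float64(8.0), np.float64(8.5)] 38 [np.float64(-22.0), np.float64(-19.0), np.float64(-9.5), np.float64(-9.0), np.float64(7.0), np.float64(7.5)] 45 [np.float64(-23.5), np.float64(-23.0), np.float64(-22.5), np.float64(-8.5), np.float64(6.5), np.float64(7.0)] 50 [np.float64(-7.5), np.float64(-7.0), np.float64(4.0), np.float64(4.5), np.float64(5.5), np.float64(6.0)] 
[ 0.57551028 -0.24787307  0.19840547] 0.1668607244002319
16 rows: [[0,[-0.0288,-0.024,-0.0012],[-0.0,-0.0,-0.077]],[0,[-0.0268,-0.0262,-0.0012],[-0.0,-0.0,-0.077]],[0,[-0.0247,-0.0282,-0.0012],[-0.0,-0.0,-0.077]],[0,[-0.0225,-0.03,-0.0012],[-0.0,-0.0,-0.077]],[0,[-0.0201,-0.0316,-0.0012],[-0.0,-0.0,-0.077]],[0,[-0.0176,-0.0331,-0.0012],[-0.0,-0.0,-0.077]],[0,[-0.015,-0.0344,-0.0012],[-0.0,-0.0,-0.077]],[0,[-0.0123,-0.0354,-0.0012],[-0.0,-0.0,-0.077]],[0,[-0.0096,-0.0362,-0.0012],[-0.0,-0.0,-0.077]],[0,[-0.0067,-0.0369,-0.0012],[-0.0,-0.0,-0.077]],[0,[-0.0039,-0.0373,-0.0012],[-0.0,-0.0,-0.077]],[0,[-0.001,-0.0375,-0.0012],[-0.0,-0.0,-0.077]],[0,[0.0019,-0.0374,-0.0012],[-0.0,-0.0,-0.077]],[0,[0.0048,-0.0372,-0.0012],[-0.0,-0.0,-0.077]],[0,[0.0076,-0.0367,-0.0012],[-0.0,-0.0,-0.077]],[0,[0.0104,-0.036,-0.0012],[-0.0,-0.0,-0.077]]]
```

Call:
move_arm(
  moves=[
    [0, [-0.0288, -0.024, -0.0012], [0, 0, -0.077]],
    [0, [-0.0268, -0.0262, -0.0012], [0, 0, -0.077]],
    [0, [-0.0247, -0.0282, -0.0012], [0, 0, -0.077]],
    [0, [-0.0225, -0.03, -0.0012], [0, 0, -0.077]],
    [0, [-0.0201, -0.0316, -0.0012], [0, 0, -0.077]],
    [0, [-0.0176, -0.0331, -0.0012], [0, 0, -0.077]],
    [0, [-0.015, -0.0344, -0.0012], [0, 0, -0.077]],
    [0, [-0.0123, -0.0354, -0.0012], [0, 0, -0.077]],
    [0, [-0.0096, -0.0362, -0.0012], [0, 0, -0.077]],
    [0, [-0.0067, -0.0369, -0.0012], [0, 0, -0.077]],
  ],
)

```text
time: 27.52
eef_pos: [0.5183, 0.1253, 0.2054]
tcp_rot: [1.0, 0.022, -0.002, 0.0]
contact_force: [0.7, -0.2, 0.3]
opening: 0.169
finger_force: 68.6
```

Call:
move_arm(
  moves=[
    [0, [-0.0039, -0.0373, -0.0012], [0, 0, -0.077]],
    [0, [-0.001, -0.0375, -0.0012], [0, 0, -0.077]],
    [0, [0.0019, -0.0374, -0.0012], [0, 0, -0.077]],
    [0, [0.0048, -0.0372, -0.0012], [0, 0, -0.077]],
    [0, [0.0076, -0.0367, -0.0012], [0, 0, -0.077]],
    [0, [0.0104, -0.036, -0.0012], [0, 0, -0.077]],
    [0, [0, 0, 0], [0, 0, 0]],
    [0, [0, 0, 0], [0, 0, 0]],
    [0, [0, 0, 0], [0, 0, 0]],
    [0, [0, 0, 0], [0, 0, 0]],
  ],
)

```text
time: 28.35
eef_pos: [0.4877, 0.3449, 0.2138]
tcp_rot: [0.969, 0.248, -0.001, 0.0]
contact_force: [-0.5, 0.2, 0.4]
opening: 0.164
finger_force: 68.6
```

```bash
python3 -c "
from h import *
tostn(0,-.0015)"
```

```text
[0.48771431 0.34489493 0.21383161] 28.35 shift,turn [-0.0009 -0.0013  0.    ] [ 0.0002  0.003  -0.0023]
```

Call:
move_arm(
  moves=[
    [0, [-0.0009, -0.0013, 0.01], [0, 0.003, -0.002]],
    [0, [0, 0, 0.02], [0, 0, 0]],
    [0, [0, 0, 0.02], [0, 0, 0]],
    [0, [0, 0, 0.015], [0, 0, 0]],
    [0, [0, 0, 0.01], [0, 0, 0]],
    [0, [0, 0, 0.005], [0, 0, 0]],
    [0, [0, 0, 0.003], [0, 0, 0]],
    [0, [0, 0, 0], [0, 0, 0]],
    [0, [0, 0, 0], [0, 0, 0]],
    [0, [0, 0, 0], [0, 0, 0]],
  ],
)

```text
time: 29.18
eef_pos: [0.4869, 0.347, 0.1329]
tcp_rot: [0.968, 0.25, 0.002, -0.0]
contact_force: [-2.1, -0.9, 0.1]
opening: 0.162
finger_force: 68.6
```

```bash
python3 -c "
from h import *
tostn(0,-.0015)"
```

```text
[0.48685051 0.34696768 0.13286574] 29.1833 shift,turn [-0.0011  0.001  -0.    ] [ 0.0002 -0.0032  0.0014]
```

Call:
move_arm(
  moves=[
    [0, [0, 0, 0.003], [0, 0, 0]],
    [0, [0, 0, 0.003], [0, 0, 0]],
    [0, [0, 0, 0.002], [0, 0, 0]],
    [0, [0, 0, 0.002], [0, 0, 0]],
    [0, [0, 0, 0.001], [0, 0, 0]],
    [0, [0, 0, 0.001], [0, 0, 0]],
    [0, [0, 0, 0.001], [0, 0, 0]],
    [0, [0, 0, 0.001], [0, 0, 0]],
    [0, [0, 0, 0], [0, 0, 0]],
    [0, [0, 0, 0], [0, 0, 0]],
  ],
)

```text
time: 30.02
eef_pos: [0.4877, 0.3476, 0.1212]
tcp_rot: [0.968, 0.25, 0.003, -0.001]
contact_force: [-4.1, -1.2, 10.0]
opening: 0.167
finger_force: 69.8
```

```bash
python3 -c "
from h import *
st=get_state();print(st['contact_force'],R.from_quat(st['tcp_rot']).as_matrix()[2]);tostn(0,-.0015)"
```

```text
[-4.13149252 -1.2278413  10.03489916] [ 5.22827701e-03  2.46198285e-04 -9.99986302e-01]
[0.48774094 0.34756485 0.12124932] 30.0167 shift,turn [-0.0022  0.0011 -0.    ] [ 0.0002 -0.0052  0.0017]
```

Call:
move_arm(
  moves=[
    [0, [0, 0, 0.001], [0, 0, 0]],
    [0, [0, 0, 0.001], [0, 0, 0]],
    [0, [0, 0, 0.001], [0, 0, 0]],
    [0, [0, 0, 0], [0, 0, 0]],
    [0, [-0.001, 0, -0.001], [0, -0.003, 0]],
    [0, [-0.001, 0.001, 0], [0, -0.002, 0]],
    [0, [-0.0005, 0, 0], [0, 0, 0]],
    [0, [0, 0, 0], [0, 0, 0]],
    [0, [0, 0, 0], [0, 0, 0]],
    [0, [0, 0, 0], [0, 0, 0]],
  ],
)

```text
time: 30.85
eef_pos: [0.4878, 0.3473, 0.1212]
tcp_rot: [0.968, 0.25, 0.003, -0.002]
contact_force: [-3.5, 4.6, 12.0]
opening: 0.168
finger_force: 70.1
```

```bash
python3 -c "
from h import *
st=get_state();print(st['contact_force'],R.from_quat(st['tcp_rot']).as_matrix()[2]);tostn(0,-.0015)"
```

```text
[-3.48893571  4.60207557 12.01623447] [ 0.00714603 -0.00151827 -0.99997331]
[0.48776742 0.34733868 0.12115219] 30.85 shift,turn [-0.0021  0.0008 -0.    ] [-0.0015 -0.0071  0.001 ]
```

Call:
move_arm(
  moves=[
    [0, [0, 0, 0.001], [0, 0, 0]],
    [0, [0, 0, 0.002], [0, 0, 0]],
    [0, [0, 0, 0], [0, 0, 0]],
    [0, [0, 0, -0.002], [0, 0, 0]],
    [0, [0, 0, -0.002], [0, 0, 0]],
    [0, [0, 0, 0], [0, 0, 0]],
    [0.4, [0, 0, 0], [0, 0, 0]],
    [0.4, [0, 0, 0], [0, 0, 0]],
    [0.4, [0, 0, 0], [0, 0, 0]],
    [0.4, [0, 0, 0], [0, 0, 0]],
  ],
)

```text
time: 31.68
eef_pos: [0.4844, 0.3443, 0.1162]
tcp_rot: [0.968, 0.25, -0.002, 0.001]
contact_force: [0.7, -0.3, 0.2]
opening: 0.4
finger_force: 0.0
```

Call:
move_arm(
  moves=[
    [0.4, [0, 0, -0.01], [0, 0, 0]],
    [0.4, [0, 0, -0.02], [0, 0, 0]],
    [0.4, [0, 0, -0.03], [0, 0, 0]],
    [0.4, [0, 0, -0.035], [0, 0, 0]],
    [0.4, [0, 0, -0.035], [0, 0, 0]],
    [0.4, [0, 0, -0.01], [0, 0, 0]],
    [0.5, [0, 0, 0], [0, 0, 0]],
    [0.5, [0, 0, 0], [0, 0, 0]],
    [0.5, [0, 0, 0], [0, 0, 0]],
    [0.5, [0, 0, 0], [0, 0, 0]],
  ],
)

```text
time: 32.52
eef_pos: [0.4842, 0.3445, 0.2545]
tcp_rot: [0.968, 0.25, -0.004, 0.001]
contact_force: [-0.7, 0.1, -0.5]
opening: 0.498
finger_force: 0.0
```

Run:
```python
from h import *
seatcheck('s3',0,True); seatcheck('s3b',1,True)
m=np.array([.4557,-.4095])+.049*np.array([np.cos(.872),np.sin(.872)]);print(m)
plan([*m,.18],.872,1)
```

```text
[0.48422668 0.34449282 0.2544836 ] 32.5167 tip edge 66.5 -12.399999999999999 exp 64 cap s -56.5 -38.0 y 1.3231660231660232
[0.4843845  0.34454372 0.25471496] 32.5667 tip edge 64.5 -1.6000000000000014 exp 64 cap s -57.5 -40.0 y 0.8299373040752351
[ 0.48722153 -0.37198476]
19 rows: [[1,[-0.0181,0.0331,0.0041],[-0.0,0.0,-0.019]],[1,[-0.0187,0.0327,0.0041],[-0.0,0.0,-0.019]],[1,[-0.0194,0.0324,0.004],[-0.0,0.0,-0.019]],[1,[-0.02,0.032,0.004],[-0.0,0.0,-0.019]],[1,[-0.0206,0.0316,0.004],[-0.0,0.0,-0.019]],[1,[-0.0212,0.0312,0.004],[-0.0,0.0,-0.019]],[1,[-0.0218,0.0308,0.004],[-0.0,0.0,-0.019]],[1,[-0.0224,0.0303,0.004],[-0.0,0.0,-0.019]],[1,[-0.023,0.0299,0.004],[-0.0,0.0,-0.019]],[1,[-0.0236,0.0294,0.004],[-0.0,0.0,-0.019]],[1,[-0.0241,0.029,0.004],[-0.0,0.0,-0.019]],[1,[-0.0247,0.0285,0.004],[-0.0,0.0,-0.019]],[1,[-0.0252,0.028,0.004],[-0.0,0.0,-0.019]],[1,[-0.0258,0.0275,0.004],[-0.0,0.0,-0.019]],[1,[-0.0263,0.027,0.004],[-0.0,0.0,-0.019]],[1,[-0.0268,0.0265,0.004],[-0.0,0.0,-0.019]],[1,[-0.0273,0.026,0.004],[-0.0,0.0,-0.019]],[1,[-0.0278,0.0255,0.004],[-0.0,0.0,-0.019]],[1,[-0.0283,0.0249,0.004],[-0.0,0.0,-0.019]]]
```

Call:
move_arm(
  moves=[
    [0.5, [-0.0181, 0.0331, 0.0], [0, 0, -0.019]],
    [0.5, [-0.0187, 0.0327, 0.0], [0, 0, -0.019]],
    [1, [-0.0194, 0.0324, 0.0], [0, 0, -0.019]],
    [1, [-0.02, 0.032, 0.004], [0, 0, -0.019]],
    [1, [-0.0206, 0.0316, 0.004], [0, 0, -0.019]],
    [1, [-0.0212, 0.0312, 0.004], [0, 0, -0.019]],
    [1, [-0.0218, 0.0308, 0.004], [0, 0, -0.019]],
    [1, [-0.0224, 0.0303, 0.004], [0, 0, -0.019]],
    [1, [-0.023, 0.0299, 0.004], [0, 0, -0.019]],
    [1, [-0.0236, 0.0294, 0.004], [0, 0, -0.019]],
  ],
)

```text
time: 33.45
eef_pos: [0.4855, -0.0337, 0.2288]
tcp_rot: [0.94, 0.341, -0.002, -0.0]
contact_force: [1.7, -0.1, -0.9]
opening: 1.001
finger_force: 0.0
```

Call:
move_arm(
  moves=[
    [1, [-0.0241, 0.029, 0.005], [0, 0, -0.019]],
    [1, [-0.0247, 0.0285, 0.005], [0, 0, -0.019]],
    [1, [-0.0252, 0.028, 0.005], [0, 0, -0.019]],
    [1, [-0.0258, 0.0275, 0.005], [0, 0, -0.019]],
    [1, [-0.0263, 0.027, 0.005], [0, 0, -0.019]],
    [1, [-0.0268, 0.0265, 0.005], [0, 0, -0.019]],
    [1, [-0.0273, 0.026, 0.005], [0, 0, -0.019]],
    [1, [-0.0278, 0.0255, 0.005], [0, 0, -0.019]],
    [1, [-0.0283, 0.0249, 0.005], [0, 0, -0.019]],
    [1, [0, 0, 0], [0, 0, 0]],
  ],
)

```text
time: 34.28
eef_pos: [0.4844, -0.3769, 0.1826]
tcp_rot: [0.909, 0.417, -0.002, -0.0]
contact_force: [-0.3, 1.0, -0.6]
opening: 0.999
finger_force: 0.0
```

Run:
```python
from h import *
np.set_printoptions(precision=4,suppress=True)
st,m=meas('B50',.016,(.4557,-.4095),.872,False); print(m,goto(st,[*m,.17],.872))
```

```text
[ 0.4844 -0.3769  0.1826] 34.2833
cap s -62.0 -39.5 t -1.339447561501942 n 2317
-35 14.5 12.5 13.5 | -20 4.5 -16.5 -6.0 | 0 -13.0 11.5 -0.75 | 20 16.5 19.0 17.75 | 35 -14.5 11.5 -1.5 | 42 5.0 14.5 9.75 | 50 -1.0 13.5 6.25 | 55 -5.0 12.5 3.75 | 58 -5.5 2.5 -1.5 | 61 2.5 12.0 7.25 | 64 -6.5 11.5 2.5 | 67 -7.0 11.5 2.25 | 
row [(20, 121), (23, 124), (26, 125), (29, 123), (32, 124), (35, 119), (38, 125), (41, 124), (44, 123), (47, 123), (50, 158), (53, 164), (56, 160), (59, 145), (62, 93), (65, 123), (68, 123), (71, 120), (74, 121), (77, 118), (80, 117), (83, 88), (86, 81), (89, 78)]
[ 0.4872 -0.372 ] (array([ 0.0056, -0.001 ,  0.0126]), array([-0.0023,  0.0037, -0.0107]))
```

Call:
move_arm(
  moves=[
    [1, [0.007, 0.0004, 0.02], [0, 0, -0.01]],
    [1, [0, 0, 0.03], [0, 0, 0]],
    [1, [0, 0, 0.03], [0, 0, 0]],
    [1, [0, 0, 0.03], [0, 0, 0]],
    [1, [0, 0, 0.03], [0, 0, 0]],
    [1, [0, 0, 0.02], [0, 0, 0]],
    [1, [0, 0, 0.01], [0, 0, 0]],
    [1, [0, 0, 0.004], [0, 0, 0]],
    [0.8, [0, 0, 0], [0, 0, 0]],
    [0.7, [0, 0, 0], [0, 0, 0]],
  ],
  grip_force=80,
)

```text
time: 35.17
eef_pos: [0.4914, -0.3669, 0.0126]
tcp_rot: [0.906, 0.424, -0.001, 0.001]
contact_force: [-1.1, 0.3, 0.5]
opening: 0.752
finger_force: 0.0
```

Run:
```python
from h import *
m=np.array([.4872,-.372]);v=np.array([np.cos(.872),np.sin(.872)]);u=np.array([-v[1],v[0]])
m=m+v*.0015-u*.0014;st=get_state();print(st['eef_pos'],*[x.round(4) for x in goto(st,[*m,.004],.872)])
```

```text
[ 0.49140476 -0.36692569  0.01259814] [-0.0051  0.0014  0.0086] [0.0015 0.0021 0.0042]
```

Call:
move_arm(
  moves=[
    [0.7, [-0.003, 0.0014, 0.004], [0, 0, 0.004]],
    [0.7, [-0.002, 0, 0.0045], [0, 0, 0]],
    [0.7, [0, 0, 0], [0, 0, 0]],
    [0.1, [0, 0, 0], [0, 0, 0]],
    [0.1, [0, 0, 0], [0, 0, 0]],
    [0.1, [0, 0, 0], [0, 0, 0]],
    [0.1, [0, 0, 0], [0, 0, 0]],
    [0.1, [0, 0, 0], [0, 0, 0]],
    [0.1, [0, 0, 0], [0, 0, 0]],
    [0.1, [0, 0, 0], [0, 0, 0]],
  ],
)

```text
time: 36.0
eef_pos: [0.4887, -0.3717, 0.0033]
tcp_rot: [0.906, 0.422, -0.001, 0.001]
contact_force: [-0.3, -0.4, 3.1]
opening: 0.312
finger_force: 78.8
```

Call:
move_arm(
  moves=[
    [0.1, [0, 0, 0], [0, 0, 0]],
    [0.1, [0, 0, 0], [0, 0, 0]],
    [0.1, [0, 0, -0.02], [0, 0, 0]],
    [0.1, [0, 0, -0.03], [0, 0, 0]],
    [0.1, [0, 0, -0.03], [0, 0, 0]],
    [0.1, [0, 0, -0.03], [0, 0, 0]],
    [0.1, [0, 0, -0.03], [0, 0, 0]],
    [0.1, [0, 0, -0.03], [0, 0, 0]],
    [0.1, [0, 0, -0.03], [0, 0, 0]],
    [0.1, [0, 0, 0], [0, 0, 0]],
  ],
)

```text
time: 36.83
eef_pos: [0.4911, -0.3733, 0.2099]
tcp_rot: [0.906, 0.422, 0.001, 0.006]
contact_force: [0.7, -1.4, -0.2]
opening: 0.306
finger_force: 79.0
```

Run:
```python
from h import *
st=hand('B50h',.012); print(st['eef_pos'],st['opening'],st['finger_force'])
s=np.load('stn.npy');y=float(np.load('styaw.npy'))
plan([*s[3][:2],.215],y,0.1)
```

```text
tip edge 82.5 -13.5 tip edge 58.0 -13.5 tip edge 58.0 -14.0 20 [np.float64(-14.5), np.float64(-14.0), np.float64(-13.5), np.float64(15.0), np.float64(15.5), np.float64(16.0)] 30 [np.float64(-14.0), np.float64(-13.5), np.float64(-13.0), np.float64(14.5), np.float64(15.0), np.float64(15.5)] 38 [np.float64(-14.0), np.float64(-13.5), np.float64(-13.0), np.float64(14.5), np.float64(15.0), np.float64(15.5)] 45 [np.float64(-12.0), np.float64(-11.5), np.float64(-11.0), np.float64(11.5), np.float64(12.0), np.float64(12.5)] 50 [np.float64(-22.5), np.float64(-22.0), np.float64(-21.5), np.float64(-7.5), np.float64(9.0), np.float64(9.5)] 
[ 0.49110716 -0.37325993  0.2099238 ] 0.3057816230177388 78.9700323343277
14 rows: [[0.1,[0.0338,-0.0192,-0.0008],[0.001,0.0,0.026]],[0.1,[0.0333,-0.02,-0.0008],[0.001,0.0,0.026]],[0.1,[0.0327,-0.0209,-0.0008],[0.001,0.0,0.026]],[0.1,[0.0322,-0.0218,-0.0008],[0.001,0.0,0.026]],[0.1,[0.0316,-0.0226,-0.0008],[0.001,0.0,0.026]],[0.1,[0.031,-0.0234,-0.0007],[0.001,0.0,0.026]],[0.1,[0.0303,-0.0242,-0.0007],[0.001,0.0,0.026]],[0.1,[0.0297,-0.025,-0.0007],[0.001,0.0,0.026]],[0.1,[0.029,-0.0258,-0.0007],[0.001,0.0,0.026]],[0.1,[0.0283,-0.0266,-0.0007],[0.001,0.0,0.026]],[0.1,[0.0276,-0.0273,-0.0007],[0.001,0.0,0.026]],[0.1,[0.0269,-0.028,-0.0006],[0.001,0.0,0.026]],[0.1,[0.0262,-0.0287,-0.0006],[0.001,0.0,0.026]],[0.1,[0.0254,-0.0294,-0.0006],[0.001,0.0,0.026]]]
```

Held centred (tip at 58 mm). Carry to the last wide station.

Call:
move_arm(
  moves=[
    [0.1, [0.0338, -0.0192, -0.0008], [0.001, 0, 0.026]],
    [0.1, [0.0333, -0.02, -0.0008], [0.001, 0, 0.026]],
    [0.1, [0.0327, -0.0209, -0.0008], [0.001, 0, 0.026]],
    [0.1, [0.0322, -0.0218, -0.0008], [0.001, 0, 0.026]],
    [0.1, [0.0316, -0.0226, -0.0008], [0.001, 0, 0.026]],
    [0.1, [0.031, -0.0234, -0.0007], [0.001, 0, 0.026]],
    [0.1, [0.0303, -0.0242, -0.0007], [0.001, 0, 0.026]],
    [0.1, [0.0297, -0.025, -0.0007], [0.001, 0, 0.026]],
    [0.1, [0.029, -0.0258, -0.0007], [0.001, 0, 0.026]],
    [0.1, [0.0283, -0.0266, -0.0007], [0.001, 0, 0.026]],
  ],
)

```text
time: 37.72
eef_pos: [0.5575, 0.0131, 0.208]
tcp_rot: [0.954, 0.3, -0.005, -0.005]
contact_force: [0.7, 0.6, 0.1]
opening: 0.309
finger_force: 79.0
```

Call:
move_arm(
  moves=[
    [0.1, [0.0276, -0.0273, -0.0007], [0.001, 0, 0.026]],
    [0.1, [0.0269, -0.028, -0.0006], [0.001, 0, 0.026]],
    [0.1, [0.0262, -0.0287, -0.0006], [0.001, 0, 0.026]],
    [0.1, [0.0254, -0.0294, -0.0006], [0.001, 0, 0.026]],
    [0.1, [0, 0, 0], [0, 0, 0]],
    [0.1, [0, 0, 0], [0, 0, 0]],
    [0.1, [0, 0, 0], [0, 0, 0]],
    [0.1, [0, 0, 0], [0, 0, 0]],
    [0.1, [0, 0, 0], [0, 0, 0]],
    [0.1, [0, 0, 0], [0, 0, 0]],
  ],
)

```text
time: 38.55
eef_pos: [0.5866, 0.1625, 0.2138]
tcp_rot: [0.968, 0.25, -0.004, -0.006]
contact_force: [-0.9, -0.6, 0.7]
opening: 0.308
finger_force: 79.0
```

```bash
python3 -c "
from h import *
tostn(3,-.000)"
```

```text
[0.58655837 0.16247102 0.21382594] 38.55 shift,turn [ 0.0021  0.0013 -0.    ] [-0.0139  0.0051  0.0024]
```

Call:
move_arm(
  moves=[
    [0.1, [0.002, 0.0013, 0.005], [-0.014, 0.005, 0.002]],
    [0.1, [0, 0, 0.015], [0, 0, 0]],
    [0.1, [0, 0, 0.02], [0, 0, 0]],
    [0.1, [0, 0, 0.015], [0, 0, 0]],
    [0.1, [0, 0, 0.01], [0, 0, 0]],
    [0.1, [0, 0, 0.005], [0, 0, 0]],
    [0.1, [0, 0, 0.005], [0, 0, 0]],
    [0.1, [0, 0, 0.003], [0, 0, 0]],
    [0.1, [0, 0, 0], [0, 0, 0]],
    [0.1, [0, 0, 0], [0, 0, 0]],
  ],
)

```text
time: 39.38
eef_pos: [0.5895, 0.1636, 0.1368]
tcp_rot: [0.968, 0.25, 0.001, 0.0]
contact_force: [0.2, -0.4, -0.4]
opening: 0.312
finger_force: 79.0
```

```bash
python3 -c "
from h import *
tostn(3,-.000)"
```

```text
[0.58950064 0.16362494 0.13679576] 39.3833 shift,turn [-0.0011  0.0008 -0.    ] [ 0.0008 -0.0016  0.0022]
```

Call:
move_arm(
  moves=[
    [0.1, [-0.001, 0.0008, 0.004], [0, -0.002, 0]],
    [0.1, [0, 0, 0.004], [0, 0, 0]],
    [0.1, [0, 0, 0.003], [0, 0, 0]],
    [0.1, [0, 0, 0.003], [0, 0, 0]],
    [0.1, [0, 0, 0.003], [0, 0, 0]],
    [0.1, [0, 0, 0.002], [0, 0, 0]],
    [0.1, [0, 0, 0.002], [0, 0, 0]],
    [0.1, [0, 0, 0.001], [0, 0, 0]],
    [0.1, [0, 0, 0], [0, 0, 0]],
    [0.1, [0, 0, 0], [0, 0, 0]],
  ],
)

```text
time: 40.22
eef_pos: [0.5884, 0.1629, 0.1165]
tcp_rot: [0.968, 0.25, -0.001, -0.0]
contact_force: [-7.7, 2.1, 12.2]
opening: 0.308
finger_force: 80.4
```

Call:
move_arm(
  moves=[
    [0.1, [0, 0, 0.001], [0, 0, 0]],
    [0.1, [0, 0, 0.001], [0, 0, 0]],
    [0.1, [0, 0, 0.001], [0, 0, 0]],
    [0.1, [0, 0, 0.001], [0, 0, 0]],
    [0.1, [0, 0, 0], [0, 0, 0]],
    [0.1, [0, 0, 0], [0, 0, 0]],
    [0.1, [0, 0, 0], [0, 0, 0]],
    [0.1, [0, 0, 0], [0, 0, 0]],
    [0.1, [0, 0, 0], [0, 0, 0]],
    [0.1, [0, 0, 0], [0, 0, 0]],
  ],
)

```text
time: 41.05
eef_pos: [0.5886, 0.1628, 0.1162]
tcp_rot: [0.968, 0.25, -0.001, 0.0]
contact_force: [-14.8, 0.1, 26.2]
opening: 0.311
finger_force: 82.0
```

```bash
python3 -c "
from h import *
st=get_state();print(st['contact_force'],R.from_quat(st['tcp_rot']).as_matrix()[2]);tostn(3)"
```

```text
[-14.81072041   0.05904022  26.18884513] [-2.47328288e-03 -3.52922084e-04 -9.99996879e-01]
[0.58863484 0.16282439 0.11619911] 41.05 shift,turn [ 0.0001  0.0006 -0.    ] [-0.0003  0.0025  0.0027]
```

Seated at the expected height (0.1163) with 26 N. Release and check all four.

Call:
move_arm(
  moves=[
    [0.1, [0, 0, -0.002], [0, 0, 0]],
    [0.1, [0, 0, -0.002], [0, 0, 0]],
    [0.1, [0, 0, -0.001], [0, 0, 0]],
    [0.5, [0, 0, 0], [0, 0, 0]],
    [0.5, [0, 0, 0], [0, 0, 0]],
    [0.5, [0, 0, 0], [0, 0, 0]],
    [0.5, [0, 0, 0], [0, 0, 0]],
    [0.5, [0, 0, -0.01], [0, 0, 0]],
    [0.5, [0, 0, -0.02], [0, 0, 0]],
    [0.5, [0, 0, -0.03], [0, 0, 0]],
  ],
)

```text
time: 41.88
eef_pos: [0.5865, 0.162, 0.1726]
tcp_rot: [0.968, 0.25, -0.004, -0.0]
contact_force: [0.1, -0.4, -0.1]
opening: 0.499
finger_force: 0.0
```

Call:
move_arm(
  moves=[
    [0.5, [0, -0.015, -0.035], [0, 0, 0]],
    [0.5, [0, -0.02, -0.035], [0, 0, 0]],
    [0.5, [0, -0.02, -0.03], [0, 0, 0]],
    [0.5, [0, -0.02, -0.01], [0, 0, 0]],
    [0.5, [0, -0.02, 0], [0, 0, 0]],
    [0.5, [0, -0.01, 0], [0, 0, 0]],
    [0.5, [0, 0, 0], [0, 0, 0]],
    [0.5, [0, 0, 0], [0, 0, 0]],
    [0.5, [0, 0, 0], [0, 0, 0]],
    [0.5, [0, 0, 0], [0, 0, 0]],
  ],
)

```text
time: 42.72
eef_pos: [0.5381, 0.2534, 0.2841]
tcp_rot: [0.968, 0.25, -0.002, 0.001]
contact_force: [0.5, 1.1, -0.2]
opening: 0.504
finger_force: 0.0
```

Run:
```python
from h import *
for i,t in enumerate((1,1,0,0)): seatcheck(f'f{i}',i,t)
st,im,C=load('f0'); cv2.imwrite('pics/final.png',cv2.resize(im[80:320,40:540],(800,384),interpolation=cv2.INTER_CUBIC))
```

```text
[0.53810962 0.25341595 0.2841074 ] 42.7167 tip edge 66.5 -10.0 exp 64 cap s -56.0 -38.0 y 1.562402496099844
[0.53813933 0.2534664  0.28422575] 42.7667 tip edge 65.5 -5.299999999999997 exp 64 cap s -57.0 -38.5 y 1.0976781425140112
[0.53818321 0.25353926 0.2844168 ] 42.8167 tip edge 60.0 -15.5 exp 58 cap s -61.5 -39.5 y 1.309825327510917
[0.53814114 0.25369119 0.2845458 ] 42.8667 tip edge 58.0 -17.199999999999996 exp 58 cap s -63.5 -38.0 y 0.7725571725571726
```

View pics/final.png

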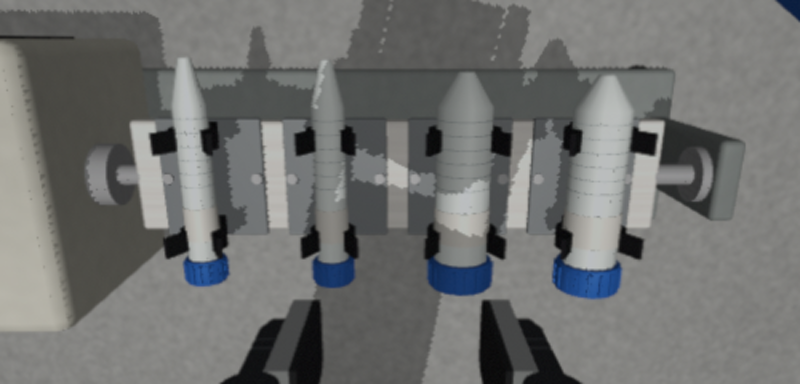

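```bash
python3 -c "
from plant import *
print(sign_off())"
```

```text
the job is handed in; nothing more can be done
None
```

All four tubes are snapped into stations of their own size, thick in wide and thin in narrow. Each is centred to within about 2.5 mm by camera, with all caps on the robot's side. I handed the job in at about 43 s of the 112 s allowed; the sign-off gave no verdict.

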